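# Tilt freshly filled mould pots in a cradle, then crate them to cure

## Task

Freshly filled mould pots stand on the pale mat, and the tilting cradle has been left tipped: bring its tray level and load every pot upright into it, one per cell. With all of them aboard, use the red ball handle to tilt the tray to the 30 degree mark (never past 40, or the lids leak), hold it there for two seconds so that trapped air gets out from under the patterns, and bring it back level. Then move all the pots upright into the cells of the wooden curing crate, one per cell, let go, leave the cradle level, and do not disturb the putty box, pewter ingot and white tub.

Things in the scene. Friction and masses are not known exactly. Their poses are not given: they have to be found in the camera images.
- pot1: Lidded mould pot: upright cylinder 60 mm in diameter, 80 mm tall, 0.2 kg, purple below, pale band, white lid. Origin: centre of its underside, z up along its axis. 2 to 4 pots are present; None at the start means absent.
- pot2: Lidded mould pot: upright cylinder 60 mm in diameter, 80 mm tall, 0.2 kg, purple below, pale band, white lid. Origin: centre of its underside, z up along its axis. 2 to 4 pots are present; None at the start means absent.
- pot3: Lidded mould pot: upright cylinder 60 mm in diameter, 80 mm tall, 0.2 kg, purple below, pale band, white lid. Origin: centre of its underside, z up along its axis. 2 to 4 pots are present; None at the start means absent.
- pot4: Lidded mould pot: upright cylinder 60 mm in diameter, 80 mm tall, 0.2 kg, purple below, pale band, white lid. Origin: centre of its underside, z up along its axis. 2 to 4 pots are present; None at the start means absent.
- stand: Fixed stand of the tilting cradle: dark base plate 210 x 270 x 12 mm with two blue cheeks 104 mm high at y = +-118 mm (12 mm thick), each with a scale marked at 0, 15, 30 (red) and 45 degrees. Origin: centre of the underside. The tray's tilt axis is the stand's y axis direction through (0, 0, 80 mm); the ball handle is on its -x side, towards the robot.
- tray (a joint): Tilt of the cradle's grey tray, rad: 0 is level (end stop), grows as the ball handle rises and the tray tips away from the robot; 0.52 is 30 degrees, upper stop 0.90. Stiff: stays where it is left (needs about 4 N at the ball).
- tray_floor (a point): Centre of the tray's inner floor, turning with the tray (6 mm above the tilt axis, so 86 mm above the table when level); x away from the handle, y along the tilt axis, z up out of the tray. The tray has 2 x 2 cells, each 74 mm square and 40 mm deep, their centres at x = +-50 mm, y = +-50 mm; inner floor 6 mm thick; walls and dividers rise 40 mm above the inner floor, outside 194 x 194 mm.
- tray_ball (a point): Centre of the red ball on the tray's handle, 34 mm in diameter, on a 10 mm rod; 165 mm from the tilt axis towards -x and 22 mm above it in the tray's own frame. Turns with the tray; axes as tray_floor.
- crate: Fixed wooden curing crate on the table, open on top. Origin: centre of the underside, x and y along its sides. 2 x 2 cells, each 74 mm square and 40 mm deep, their centres at x = +-50 mm, y = +-50 mm; inner floor 6 mm thick; walls and dividers rise 40 mm above the inner floor, outside 194 x 194 mm.
- mat: Fixed pale blue-grey mat 230 x 230 x 4 mm on which the pots start; mat and crate swap sides from start to start. Origin: centre of the underside.
- puttybox: Bystander: white and purple carton 70 x 120 x 90 mm tall. Origin: centre of the underside. Leave it alone.
- ingot: Bystander: bright pewter ingot 45 x 150 x 24 mm lying flat, long side along its y axis. Origin: centre of the underside. Leave it alone.
- whitetub: Bystander: white tub with a blue lid, 76 mm in diameter, 85 mm tall. Origin: centre of the underside. Leave it alone.
There are look-alikes about, which are no part of the job. Leave any green, turquoise or yellow look-alike of the pot1 alone.

How it is judged:
By the outcome, as a careful person would: the job done as asked, in the order asked, and still so for the second after the job is handed in, with the robot touching nothing.
Of pot1, pot2, pot3, pot4 only 2 to 4 are there at a start; the rules pass over those that are not, and their reading is None.
At some moment in a run one of pot1, pot2, pot3, pot4 may be knocked a few centimetres aside while the robot is not near it.
Once in a run the grip may slacken for a moment while it holds something.
It also fails if it takes over 210 s, if anything falls off the work surface, if the arm or the gripper's body presses on something with over 40 N, if the wrist force passes 120 N, or if a joint passes its speed limit or range.

## Robot

A 6-joint arm with a two-finger parallel gripper is mounted at the origin on the work surface. World frame = base frame: x ahead of the robot, y to its left, z up, the work surface at z = 0. Lengths are in mm, angles in rad, forces in N, time in s.
With the tool pointing down it reaches from about 275 to 750 mm from the base axis. Payload 10.2 kg.
Tool frame: the origin (TCP) lies midway between the tips of the shut fingers; the grasp point (between the pads) lies 19 mm behind it; y points along the fingers, z is the direction in which the jaws open and shut, and the axes are right-handed (so a half turn about y gives the same grasp; the last joint's range is limited). The gripper opens to 85 mm and grips with 20 to 120 N. Pads are 22 mm wide; open, the fingers measure 114 mm over their backs; the gripper's body (76 mm by 85 mm) begins 54 mm behind the grasp point. The pads swing forward as they close: fully open they stand 13 mm farther back than shut.
Start: joints at [-1.351, 0.313, 1.498, -0, 1.331, -0.223], TCP at [224.936, -474.379, 231.294] pointing down, gripper open.
Joint ranges: [-2.94, 2.94], [-0.97, 2.17], [0.19, 2.56], [-1.23, 4.37], [0.02, 3.11], [-2.88, 2.88]. Speed limits (rad/s): [2.39, 2.39, 3.01, 3.14, 3.14, 3.14].

## Interface

Orientations are given as a unit quaternion [w, x, y, z].
In Python, from rig import ctrl gives the robot as it stands.
- The arm moves only by the shell command python3 -m inch 'ROWS' [OPENING] [FORCE]. ROWS is JSON, one flat list of numbers, 6 for each row, row after row: the shift along the tool's x, y, z in cm, then the turn, a rotation vector about the tool's x, y, z in rad. A call has 1 to 8 rows; each row is the pose to reach, as a shift and turn from the pose commanded when the call began, along the tool's axes at that moment; what a row does not reach only later rows make up. A row lasts 1/12 s, in which the tool goes at most 41.7 mm and 7.16 degrees, less where a joint would pass 70% of its speed; a pose out of reach is approached as far as the arm can. A call with a gripper value outside its range is refused whole. OPENING is the gripper command: -1 is fully open, 1 is shut, values between are in proportion, set as the call begins (- or left out, the last holds). The fingers move at their own pace and stop on an object; FORCE is the grip in N (left out, the last holds). Time passes only in rows, so rows that repeat a pose let the fingers close. It gives the time, the measured TCP pose, the force and the opening at its end, in the units of the state.
- ctrl.sense(): the state, without advancing time (a new reading comes with each control period).
- ctrl.capture(name): name is "scene" or "side" or "wrist"; returns the picture (400x640x3 uint8, red, green, blue); there is no depth.
- ctrl.get_calibration(name): a dict with "fx", "fy", "cx", "cy" (pixels), "world_to_cam" (4x4, takes a point from world to camera coordinates). Camera axes: x right, y down, z forward; pixel columns grow to the right and rows downward; lengths in mm; the calibration is good to about 2 mm. A picture is of the moment at which its call begins: read the wrist's pose just before it. get_calibration takes no time and is no camera call; for the wrist camera it gives the pose at the moment of the call.
- ctrl.finish_job(): hands the job in, once; it reports no verdict.
Trained networks look in the newest picture that a camera, given by its name, has taken for a name from the list of things; names that differ only in an ending like _2 or _b are one class to them, and where a whole thing is asked for, a point or a joint stands for the part that bears it (a point fixed in the world has none). Each returns a list of dicts, best first, with "score" (0 to 1); they miss things now and then, are a little off and sometimes report something else, mostly with a low value. They report only what shows in the picture. A call takes as long as a camera call. They do not tell look-alikes from the thing itself.
- ctrl.search_frame(thing, camera): "uv" ([column, row] in pixels, amid what is visible of it).
The state is a dict: "time_s": time; "joints": joint angles; "dq": joint speeds; "tau": joint torques, N m; "eef_pos": TCP position; "ee_rot": TCP orientation; "force": force on the tool from outside, world axes, zero at the start; "wrist_torque": the same for the moment, N m; "grip_width": opening from 0.0 (shut) to 1.0 (fully open).
Only numpy, scipy, OpenCV 4.12 (cv2) and the standard library are available. Lean on these libraries where they do the work, as an engineer would, in place of code of your own. Each camera call takes 0.05 s, during which the arm holds its last target.

## Working session

There is one attempt and no reset: what is moved stays moved. The work goes in short steps, Python scripts to look and compute and a shell command to move; the robot and the scene stay as the last step left them, time stands still between calls to the robot, and variables do not carry over. Pictures are saved under pics/ and viewed, and the job is handed in when it is done.

```bash
ls; mkdir -p pics
python3 - <<'E'
from rig import ctrl
import cv2
for n in ["scene","side","wrist"]:
    im=ctrl.capture(n); cv2.imwrite(f"pics/{n}0.png",im[:,:,::-1])
    c=ctrl.get_calibration(n); print(n,c)
print(ctrl.sense())
E
```

```text
pics
scene {'fx': 414.66889672061694, 'fy': 414.66889672061694, 'cx': 318.9603819071549, 'cy': 196.21126978759452, 'world_to_cam': array([[ 2.13137745e-01,  9.76904070e-01, -1.51901442e-02,
        -1.52751438e+02],
       [ 6.91051769e-01, -1.61725573e-01, -7.04480157e-01,
        -2.95619378e+02],
       [-6.90666167e-01,  1.39654136e-01, -7.09561110e-01,
         1.48629535e+03],
       [ 0.00000000e+00,  0.00000000e+00,  0.00000000e+00,
         1.00000000e+00]])}
side {'fx': 474.61643112872133, 'fy': 474.61643112872133, 'cx': 323.20611890625173, 'cy': 198.62979714350564, 'world_to_cam': array([[-8.59302142e-01, -5.11430944e-01, -6.18205382e-03,
         4.90579309e+02],
       [-3.60114526e-01,  6.13556265e-01, -7.02756172e-01,
         2.33971456e+02],
       [ 3.63204290e-01, -6.01653637e-01, -7.11403925e-01,
         1.21214763e+03],
       [ 0.00000000e+00,  0.00000000e+00,  0.00000000e+00,
         1.00000000e+00]])}
wrist {'fx': 278.30837541181006, 'fy': 278.30837541181006, 'cx': 319.07155901360596, 'cy': 202.79770338036485, 'world_to_cam': array([[ 4.27733933e-01, -9.0390
[... 270 characters left out ...]
000000e+00,
         1.00000000e+00]])}
{'time_s': 0.15, 'joints': array([-1.35143263e+00,  3.13277810e-01,  1.49822721e+00, -2.18080158e-05,
        1.33098389e+00, -2.23407659e-01]), 'dq': array([ 0.00037853, -0.00217991, -0.00182505, -0.0007256 ,  0.00033071,
        0.00185647]), 'tau': array([ 1.72807493e-03, -4.12370968e+01, -2.59796065e+01, -1.86016600e-04,
        3.24095694e-03, -3.36776520e-05]), 'eef_pos': array([ 224.87399761, -474.20250983,  230.90219044]), 'ee_rot': array([ 0.15526263, -0.15527633,  0.69016563, -0.68953185]), 'force': array([-0.20412666,  0.26891863,  0.00425256]), 'wrist_torque': array([ 0.01062737,  0.00838259, -0.02972274]), 'grip_width': 0.9994064307610567}
```

View pics/scene0.png

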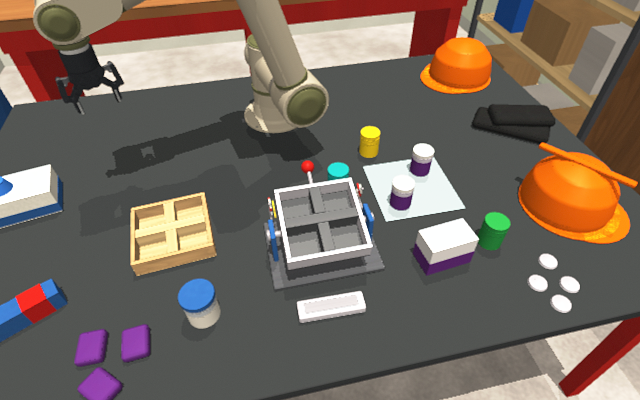

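View pics/side0.png

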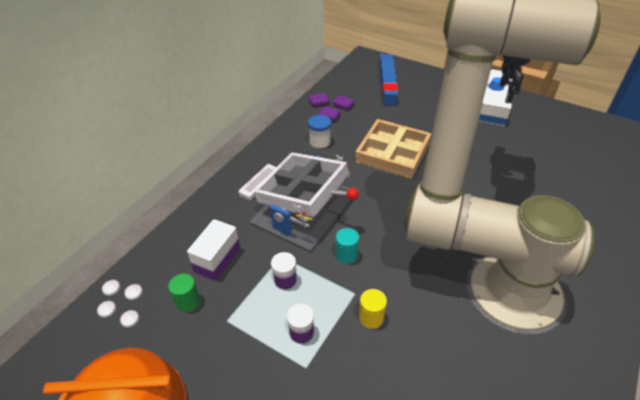

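View pics/wrist0.png

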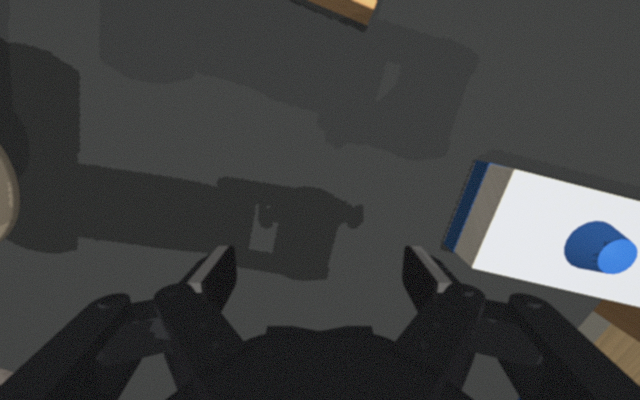

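The scene camera shows two pots on the mat, at about (402,193) and (422,160). The crate is at (172,232), the tipped tray at (322,220), and its ball at (308,166). I'll zoom in to get corner pixels.

```bash
cat > h.py <<'E'
import numpy as np, cv2
from rig import ctrl
def cal(n):
    c=ctrl.get_calibration(n); return c
def proj(c,P):
    P=np.atleast_2d(P); W=np.array(c['world_to_cam']); q=P@W[:3,:3].T+W[:3,3]
    return np.c_[c['fx']*q[:,0]/q[:,2]+c['cx'], c['fy']*q[:,1]/q[:,2]+c['cy']]
def ray(c,uv):
    W=np.array(c['world_to_cam']);R=W[:3,:3];o=-R.T@W[:3,3]
    d=R.T@np.array([(uv[0]-c['cx'])/c['fx'],(uv[1]-c['cy'])/c['fy'],1]); return o,d
def atz(c,uv,z):
    o,d=ray(c,uv); return o+d*(z-o[2])/d[2]
def tri(obs):
    A=np.zeros((3,3));b=np.zeros(3)
    for c,uv in obs:
        o,d=ray(c,uv); d=d/np.linalg.norm(d); M=np.eye(3)-np.outer(d,d); A+=M;b+=M@o
    return np.linalg.solve(A,b)
def crop(im,x0,y0,w,h,s,fn):
    c=im[y0:y0+h,x0:x0+w,::-1]; cv2.imwrite(fn,cv2.resize(c,None,fx=s,fy=s,interpolation=cv2.INTER_CUBIC))
E
python3 - <<'E'
from h import *
S=cv2.imread('pics/scene0.png')[:,:,::-1];D=cv2.imread('pics/side0.png')[:,:,::-1]
crop(S,250,130,220,165,3.6,'pics/s_cr.png'); crop(D,225,130,190,142,4,'pics/d_cr.png'); crop(S,110,180,130,100,6,'pics/s_crate.png')
crop(D,220,230,200,150,4,'pics/d_mat.png')
for t in ["pot1","pot2","tray_ball","crate","stand","mat"]:
    for n in ["scene","side"]:
        print(t,n,[(np.round(r['uv'],1).tolist(),round(r['score'],2)) for r in ctrl.search_frame(t,n)])
E
```

```text
pot1 scene [([418.5, 158.0], 0.91), ([400.7, 192.0], 0.76), ([490.8, 229.6], 0.75), ([365.7, 146.3], 0.74), ([338.6, 171.8], 0.63), ([447.6, 244.9], 0.6)]
pot1 side [([283.9, 268.2], 0.9), ([347.5, 244.8], 0.89), ([299.4, 323.0], 0.86), ([187.1, 289.2], 0.62), ([373.6, 309.2], 0.56)]
pot2 scene [([418.5, 158.0], 0.91), ([400.7, 192.0], 0.76), ([490.8, 229.6], 0.75), ([365.7, 146.3], 0.74), ([338.6, 171.8], 0.63), ([447.6, 244.9], 0.6)]
pot2 side [([283.9, 268.2], 0.9), ([347.5, 244.8], 0.89), ([299.4, 323.0], 0.86), ([187.1, 289.2], 0.62), ([373.6, 309.2], 0.56)]
tray_ball scene [([319.4, 221.9], 0.67)]
tray_ball side [([303.6, 183.5], 0.63)]
crate scene [([169.3, 236.9], 0.92)]
crate side [([392.2, 147.8], 0.9)]
stand scene [([316.2, 233.1], 0.97)]
stand side [([302.9, 200.3], 0.78)]
mat scene [([417.0, 189.8], 0.96)]
mat side [([292.5, 311.3], 0.78)]
```

View pics/s_cr.png

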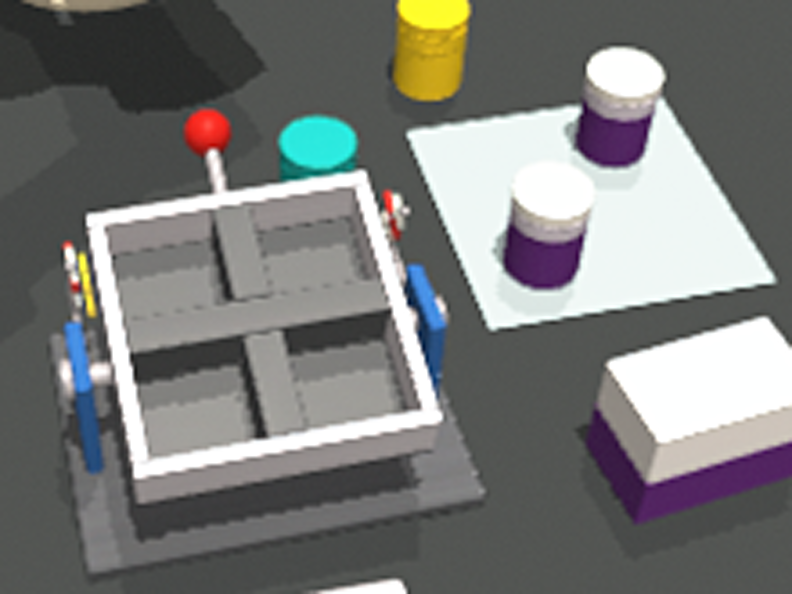

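View pics/d_cr.png

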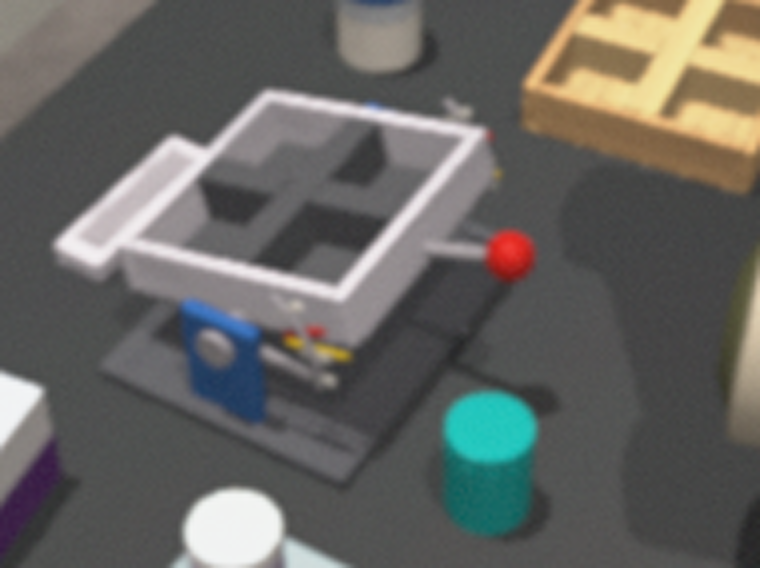

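View pics/s_crate.png

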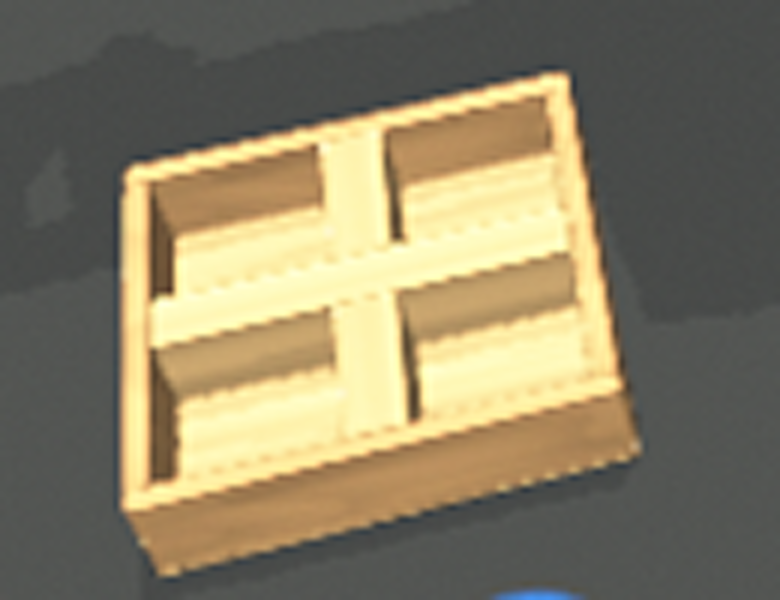

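View pics/d_mat.png

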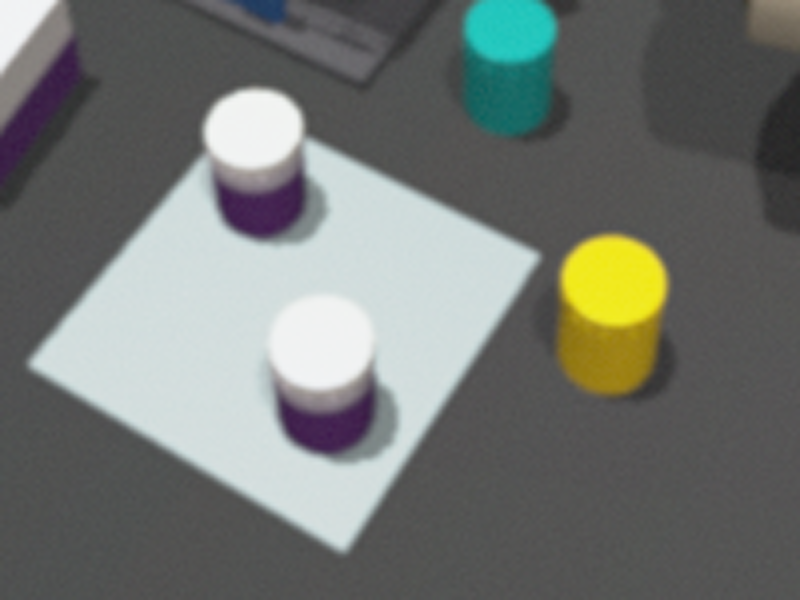

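```bash
cat > fit.py <<'E'
from h import *
from scipy.optimize import least_squares
def px(U,s,x0,y0): return ((U[0]+.5)/s-.5+x0,(U[1]+.5)/s-.5+y0)
cs,cd=cal('scene'),cal('side')
def Rz(a): return np.array([[np.cos(a),-np.sin(a),0],[np.sin(a),np.cos(a),0],[0,0,1]])
def Ry(a): return np.array([[np.cos(a),0,np.sin(a)],[0,1,0],[-np.sin(a),0,np.cos(a)]])
s_=lambda *U: px(U,3.6,250,130); d_=lambda *U: px(U,4,225,130)
T=[(-97,-97,46),(-97,97,46),(97,97,46),(97,-97,46)]
obs=[(cs,'t',T[0],s_(88,216)),(cs,'t',T[1],s_(366,172)),(cs,'t',T[2],s_(440,413)),(cs,'t',T[3],s_(138,468)),
(cs,'t',(-165,0,22),s_(208,133)),(cd,'t',(-165,0,22),d_(510,256)),
(cd,'t',T[1],d_(342,298)),(cd,'t',T[2],d_(124,243)),(cd,'t',T[3],d_(268,93)),(cd,'t',T[0],d_(490,132)),
(cs,'b',(105,-135,0),s_(92,573)),(cs,'b',(105,135,6),s_(483,490)),(cd,'b',(-105,135,0),d_(342,487)),(cd,'b',(105,135,6),d_(102,365))]
def res(p):
    x,y,a,t=p;r=[]
    for c,k,P,uv in obs:
        P=np.array(P,float)
        if k=='t': P=Ry(t)@P+[0,0,80]
        W=Rz(a)@P+[x,y,0]; r+=list(proj(c,W)[0]-uv)
    return np.array(r)
f=least_squares(res,[500,0,0,.3],loss='soft_l1'); print('stand',f.x,np.round(res(f.x).reshape(-1,2),1).tolist())
x,y,a,t=f.x
print('ball tri',tri([(cs,obs[4][3]),(cd,obs[5][3])]),'model',Rz(a)@(Ry(t)@[-165,0,22]+[0,0,80])+[x,y,0])
c_=lambda *U: px(U,6,110,180)
ob2=[(cs,T[0],c_(125,172)),(cs,T[1],c_(568,75)),(cs,T[2],c_(622,385)),(cs,T[3],c_(128,508)),(cs,(97,97,0),c_(637,460)),(cs,(97,-97,0),c_(165,577)),(cd,T[2],d_(525,88)),(cd,(97,97,0),d_(525,128)),(cd,(-97,97,0),d_(748,190))]
def r2(p):
    return np.concatenate([proj(c,Rz(p[2])@np.array(P,float)+[p[0],p[1],0])[0]-uv for c,P,uv in ob2])
g=least_squares(r2,[500,-300,0],loss='soft_l1');print('crate',g.x,np.round(r2(g.x).reshape(-1,2),1).tolist())
e_=lambda *U: px(U,4,220,230)
for n,u,v in (('A',s_(553,195),e_(254,128)),('B',s_(625,77),e_(322,338))):
    print(n,tri([(cs,u),(cd,v)]),atz(cs,u,84),atz(cd,v,84))
print('cyan',atz(cs,s_(318,143),80))
E
python3 fit.py
```

```text
stand [ 6.17341203e+02  2.71064793e+01 -3.49658288e-03  2.18270800e-01] [[-0.3, -1.4], [-0.1, -1.4], [0.8, 1.0], [-0.7, 1.3], [0.1, -0.5], [0.9, 0.7], [0.7, 0.6], [-1.9, -0.1], [0.6, -1.0], [0.1, -0.4], [-0.9, 1.5], [0.8, 2.0], [1.0, 1.6], [-0.6, 1.5]]
ball tri [463.92843887  26.90249981 137.84430787] model [461.0209744   27.65306819 137.20740681]
crate [ 5.01360628e+02 -3.41807632e+02  9.73630795e-02] [[-0.1, -0.5], [-0.5, -0.8], [0.1, 0.2], [-0.5, 0.5], [1.1, -0.9], [-0.3, 0.1], [-0.1, -0.9], [-0.7, -0.1], [-0.0, 1.2]]
A [524.34003446 273.03580872  79.19581599] [529.2291     270.87847159  84.        ] [521.85876747 275.59579774  84.        ]
B [407.71621353 376.99865302  79.901591  ] [412.91494892 374.93798377  84.        ] [405.82292263 378.30464723  84.        ]
cyan [429.21941566 117.91192499  80.        ]
```

```bash
cat >> h.py <<'E'
from scipy.spatial.transform import Rotation as Ro
RD=np.array([[1,0,0],[0,0,1],[0,-1,0]],float)  # cols: x=X, y=-Z, z=Y
def Rt(yaw):
    c,s=np.cos(yaw),np.sin(yaw); return np.array([[c,-s,0],[s,c,0],[0,0,1]])@RD
def st():
    s=ctrl.sense(); q=s['ee_rot']; return s,Ro.from_quat([q[1],q[2],q[3],q[0]]).as_matrix()
def row(p,yaw=0.):
    s,R=st(); d=R.T@(np.array(p,float)-s['eef_pos'])/10
    w=Ro.from_matrix(R.T@Rt(yaw)).as_rotvec(); print('row',np.round(d,2),np.round(w,3),'t',round(s['time_s'],1))
E
python3 - <<'E'
from h import *
s,R=st(); print(R.round(3))
row([400,27,300]); row([400,27,300],np.pi)
E
```

```text
[[-0.904  0.     0.428]
 [-0.428  0.    -0.904]
 [-0.    -1.    -0.   ]]
row [-37.3   -6.87 -37.8 ] [-0.    -2.699 -0.   ] t 0.8
row [-37.3   -6.87 -37.8 ] [ 0.     0.443 -0.   ] t 0.8
```

```bash
python3 -m inch '[-37.3,-6.9,-37.8,0,0.443,0,-37.3,-6.9,-37.8,0,0.443,0,-37.3,-6.9,-37.8,0,0.443,0,-37.3,-6.9,-37.8,0,0.443,0,-37.3,-6.9,-37.8,0,0.443,0,-37.3,-6.9,-37.8,0,0.443,0,-37.3,-6.9,-37.8,0,0.443,0,-37.3,-6.9,-37.8,0,0.443,0]' -1 20
python3 - <<'E'
from h import *
row([400,27,300],np.pi)
E
```

```text
time_s: 1.42
eef_pos: [333.9, -160.5, 274.7]
ee_rot: [0.0, -0.001, -0.707, 0.707]
force: [1.4, 0.1, -0.3]
grip_width: 1.002
row [ -6.59  -2.54 -18.75] [-0.001 -0.001 -0.001] t 1.4
```

```bash
python3 -m inch '[-6.6,-2.6,-18.7,0,0,0,-6.6,-2.6,-18.7,0,0,0,-6.6,-2.6,-18.7,0,0,0,-6.6,-2.6,-18.7,0,0,0,-6.6,-2.6,-18.7,0,0,0,-6.6,-2.6,-18.7,0,0,0,-6.6,-2.6,-18.7,0,0,0]'
python3 - <<'E'
from h import *
c=ctrl.get_calibration('wrist'); im=ctrl.capture('wrist'); cv2.imwrite('pics/w1.png',im[:,:,::-1])
print(st()[0]['eef_pos']); 
W=c['world_to_cam'];print('cam',-W[:3,:3].T@W[:3,3])
for t in (.16,.19,.218,.25): print(t, proj(c,[617-165*np.cos(t)+22*np.sin(t),27,80+165*np.sin(t)+22*np.cos(t)]))
E
```

```text
time_s: 2.0
eef_pos: [400.0, 25.7, 300.3]
ee_rot: [-0.001, 0.001, -0.707, 0.707]
force: [0.1, -0.2, 0.1]
grip_width: 1.0
[399.78785757  24.64397669 300.09534933]
cam [467.66423817  27.03799317 442.7439119 ]
0.16 [[319.40395993 135.99184732]]
0.19 [[319.40824496 134.70050394]]
0.218 [[319.41273276 133.33111173]]
0.25 [[319.41846345 131.5636988 ]]
```

View pics/w1.png

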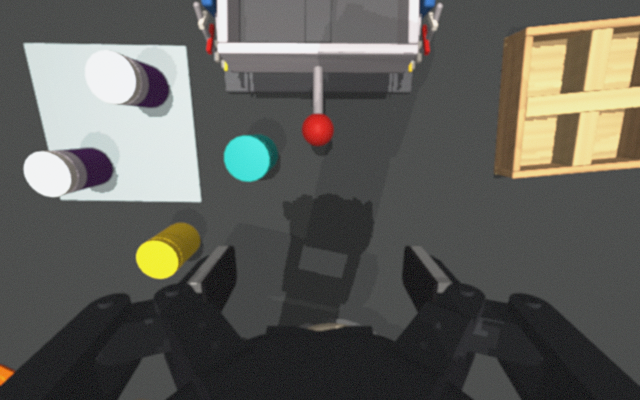

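Run:
```python
from h import *
c=cal('wrist')
print('ball',atz(c,(317.3,129.5),138))
print('A',atz(c,(112.5,76),84),'B',atz(c,(51,173.5),84),'cy',atz(c,(247.5,158),80))
print('crate corner near-left top',atz(c,(522.5,33),46), 'bottom-near',atz(c,(515.5,178),46),'left plate',atz(c,(497,177),0))
c2,d2=cal('scene'),cal('side')
b=(250+208.5/3.6-.5,130+133.5/3.6-.5); bd=(225+510.5/4-.5,130+256.5/4-.5)
print(tri([(c,(317.3,129.5)),(c2,b),(d2,bd)]),tri([(c,(317.3,129.5)),(c2,b)]),tri([(c,(317.3,129.5)),(d2,bd)]))
row([464,27,190],np.pi)
```

```text
ball [464.33661823  28.017344   138.        ]
A [525.15752389 271.68694083  84.        ] B [408.33139304 374.60659516  84.        ] cy [428.03091813 118.80580583  80.        ]
crate corner near-left top [ 581.49948144 -230.98031938   46.        ] bottom-near [ 395.89488743 -256.86393335   46.        ] left plate [ 389.19599771 -259.64771706    0.        ]
[464.06871981  27.34587097 138.0328015 ] [464.23389063  27.36677843 138.18960622] [464.0209722   27.85364006 138.48268508]
row [-6.42 11.01 -0.23] [-0.     0.001  0.   ] t 2.0
```

```bash
python3 -m inch '[-6.4,9,-0.3,0,0,0,-6.4,9,-0.3,0,0,0,-6.4,9,-0.3,0,0,0,-6.4,14,-0.3,0,0,0,-6.4,16,-0.3,0,0,0,-6.4,18.4,-0.3,0,0,0,-6.4,18.4,-0.3,0,0,0,-6.4,18.4,-0.3,0,0,0]'
python3 -m inch '[0,0,0,0,0,0,0,0,0,0,0,0,0,0,0,0,0,0,0,0,0,0,0,0,0,0,0,0,0,0,0,0,0,0,0,0,0,0,0,0,0,0,0,0,0,0,0,0]' 1 30
python3 - <<'E'
from h import *
im=ctrl.capture('wrist'); cv2.imwrite('pics/w2.png',im[:,:,::-1])
row([464,27,116],np.pi)
E
```

```text
time_s: 2.72
eef_pos: [463.6, 26.4, 116.2]
ee_rot: [-0.001, 0.0, 0.707, -0.707]
force: [-0.4, -0.2, 0.7]
grip_width: 1.005
time_s: 3.38
eef_pos: [464.0, 27.7, 116.5]
ee_rot: [0.0, 0.0, 0.707, -0.707]
force: [-1.6, 2.8, 4.4]
grip_width: 0.38
row [-0.01  0.04  0.07] [ 0. -0. -0.] t 3.4
```

View pics/w2.png

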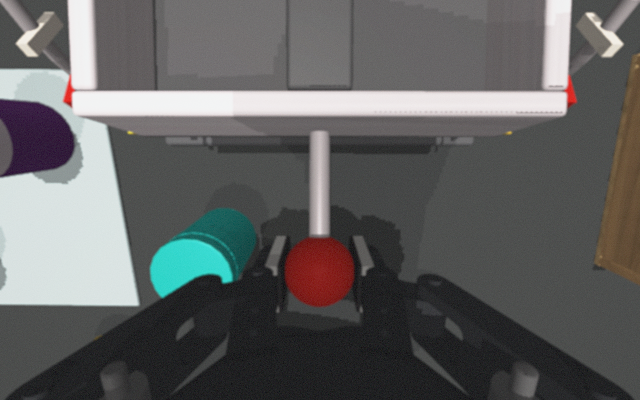

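```bash
python3 -m inch '[0.2,0.5,0,0,0,0,0.36,1,0,0,0,0,0.5,1.5,0,0,0,0,0.62,2,0,0,0,0,0.72,2.5,0,0,0,0,0.82,3,0,0,0,0,0.9,3.5,0,0,0,0,0.9,3.6,0,0,0,0]'
python3 -m inch '[0,0,0,0,0,0,0,0,0,0,0,0]'
```

```text
time_s: 4.1
eef_pos: [454.9, 27.6, 79.9]
ee_rot: [-0.0, 0.0, 0.707, -0.707]
force: [-2.8, 5.5, 15.8]
grip_width: 0.38
time_s: 4.27
eef_pos: [454.9, 27.7, 80.0]
ee_rot: [-0.0, 0.0, 0.707, -0.707]
force: [-0.3, 5.9, 5.5]
grip_width: 0.372
```

```bash
python3 -m inch '[0,0.1,0,0,0,0,0,0.2,0,0,0,0,0,0.3,0,0,0,0,0,0.3,0,0,0,0]'
python3 - <<'E'
from h import *
im=ctrl.capture('wrist'); cv2.imwrite('pics/w3.png',im[:,:,::-1])
im=ctrl.capture('side'); crop(im,225,130,190,142,4,'pics/d3.png')
print(st()[0]['force'])
E
```

```text
time_s: 4.6
eef_pos: [455.4, 27.7, 78.9]
ee_rot: [-0.001, -0.0, -0.707, 0.707]
force: [-8.0, 6.1, 30.2]
grip_width: 0.378
[-7.44942905  6.37554798 29.5901651 ]
```

View pics/w3.png

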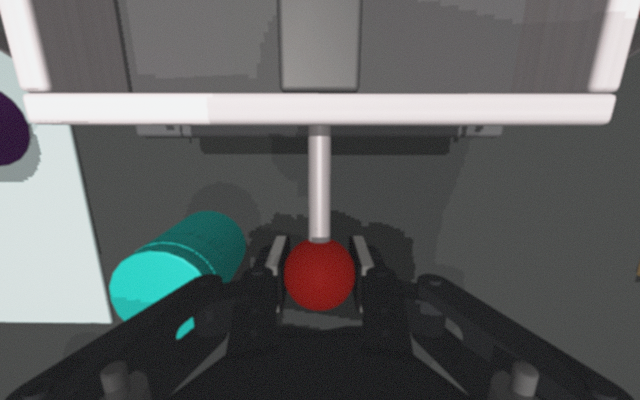

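View pics/d3.png

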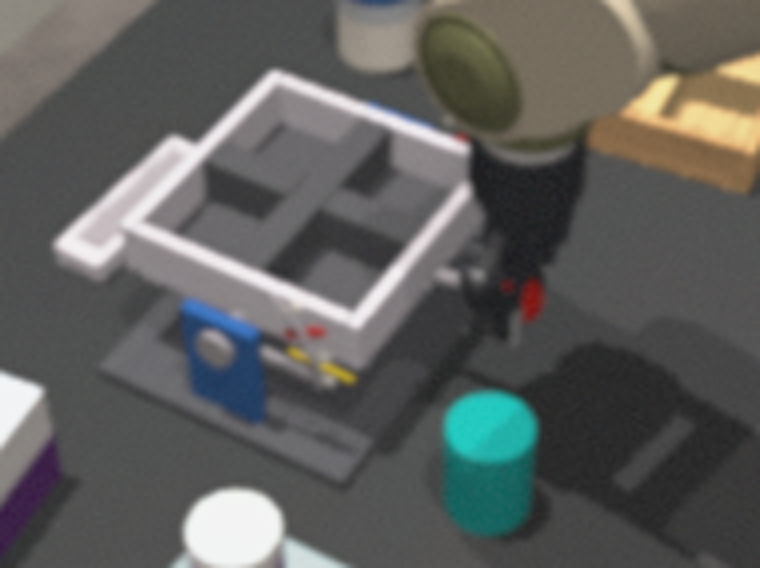

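Force climbed to 30 N with almost no further travel, so the tray is on its level stop. I'll ease off, release, and go to the pots.

```bash
python3 -m inch '[0,-0.25,0,0,0,0,0,-0.25,0,0,0,0]'
python3 -m inch '[0,0,0,0,0,0,0,0,0,0,0,0,0,0,0,0,0,0,0,0,0,0,0,0,0,0,0,0,0,0,0,0,0,0,0,0]' -1 40
python3 -m inch '[0,-3,0,0,0,0,0,-6,0,0,0,0,0,-10,0,0,0,0,0,-14,0,0,0,0,0,-18,0,0,0,0,0,-20,0,0,0,0,0,-20,0,0,0,0,0,-20,0,0,0,0]'
python3 - <<'E'
from h import *
c=ctrl.get_calibration('wrist');im=ctrl.capture('wrist'); cv2.imwrite('pics/w4.png',im[:,:,::-1])
row([408,375.5,230],np.pi);row([408,375.5,300],np.pi);row([524.5,272,230],np.pi)
s=st()[0];print(s['joints'],s['force'])
np.save('c4.npy',c['world_to_cam'])
E
```

```text
time_s: 4.87
eef_pos: [455.4, 27.7, 79.9]
ee_rot: [0.0, 0.001, 0.707, -0.707]
force: [3.2, 6.2, 3.3]
grip_width: 0.375
time_s: 5.37
eef_pos: [454.8, 27.5, 79.6]
ee_rot: [0.0, 0.0, -0.707, 0.707]
force: [0.3, 0.8, -0.3]
grip_width: 1.0
time_s: 6.03
eef_pos: [455.0, 27.5, 280.1]
ee_rot: [-0.0, -0.001, -0.707, 0.707]
force: [-0.7, -0.1, -0.3]
grip_width: 0.999
row [  4.66   4.9  -34.79] [ 0.    -0.     0.001] t 6.1
row [  4.67  -2.1  -34.79] [ 0.    -0.     0.001] t 6.1
row [ -6.99   4.89 -24.44] [ 0.    -0.     0.001] t 6.1
[-1.97637299e-01  1.24745497e-01  1.60803981e+00 -2.48463372e-05
  1.40998763e+00  1.37343739e+00] [-0.47400993  0.22910839  0.15434427]
```

View pics/w4.png

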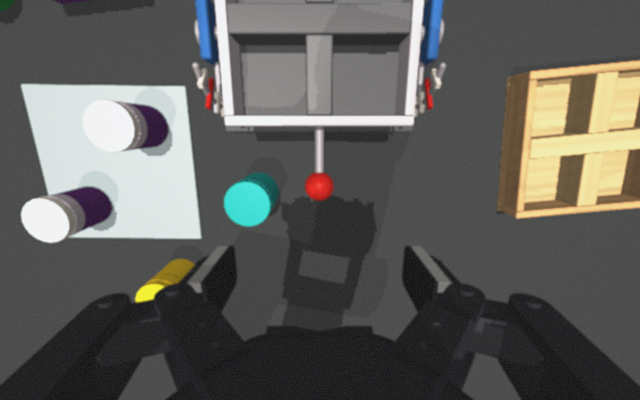

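Run:
```python
from h import *
im=cv2.imread('pics/w4.png')[:,:,::-1]
crop(im,190,60,260,150,3,'pics/w4a.png');crop(im,490,50,150,180,3.3,'pics/w4b.png');crop(im,10,70,170,180,3.3,'pics/w4c.png')
```

```text
(no output)
```

View pics/w4a.png

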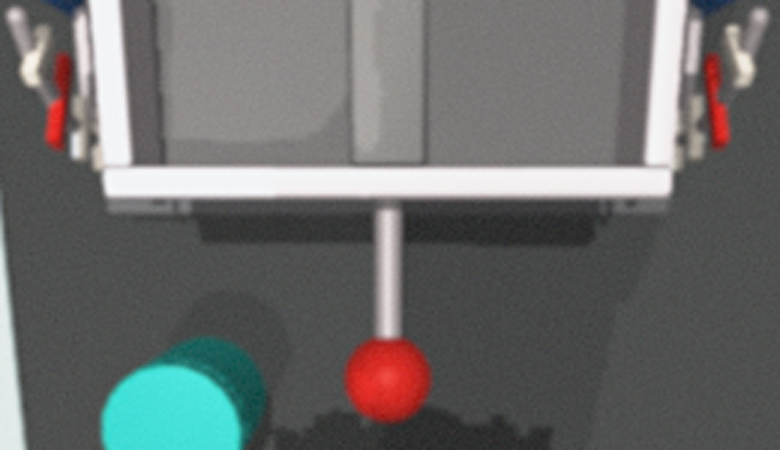

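View pics/w4b.png

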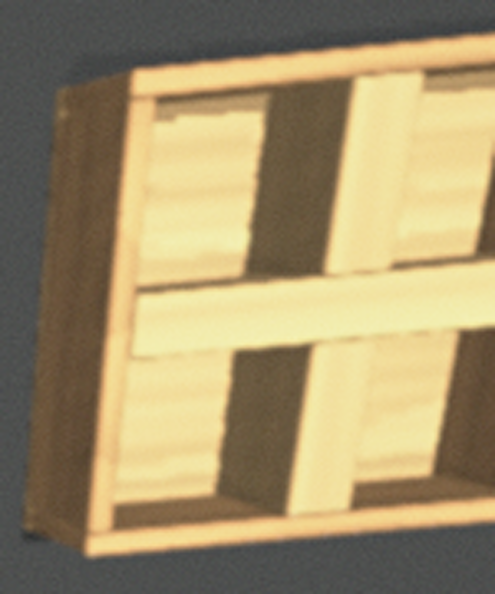

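View pics/w4c.png

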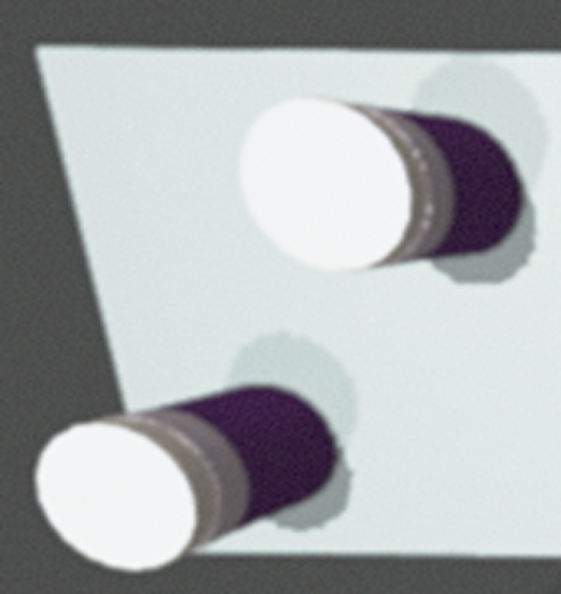

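Run:
```python
from h import *
c=cal('wrist'); p=lambda U,V,s,x,y:((U+.5)/s-.5+x,(V+.5)/s-.5+y)
a=lambda U,V:p(U,V,3,190,60); b=lambda U,V:p(U,V,3.3,490,50); d=lambda U,V:p(U,V,3.3,10,70)
print('tray nearL',atz(c,a(104,198),126),'nearR',atz(c,a(672,195),126),'ball',atz(c,a(388,380),102))
print('crate far-left top',atz(c,b(133,72),46),'near-left',atz(c,b(90,556),46))
print('div crossing',atz(c,b(360,305),46),'cellA near-left? floor',)
print('A',atz(c,d(326,184),84),'B',atz(c,d(116,496),84))
```

```text
tray nearL [523.0007113  125.91703052 126.        ] nearR [523.77979265 -67.58469133 126.        ] ball [454.4824704   29.19383484 102.        ]
crate far-left top [ 587.33219104 -231.71371947   46.        ] near-left [ 396.30912277 -251.43558975   46.        ]
div crossing [ 501.8021842  -339.32133385   46.        ] cellA near-left? floor
A [523.51597762 275.26891887  84.        ] B [406.9662155  380.45090312  84.        ]
```

```bash
python3 -m inch '[-2,3,-4,0,0,0,-3,5,-8,0,0,0,-4,7,-12,0,0,0,-5,9,-16,0,0,0,-6,10,-20,0,0,0,-6.9,10,-23.5,0,0,0,-6.9,10,-24.6,0,0,0,-6.9,10,-24.6,0,0,0]'
python3 - <<'E'
from h import *
c=ctrl.get_calibration('wrist');im=ctrl.capture('wrist'); cv2.imwrite('pics/w5.png',im[:,:,::-1])
row([524,273.5,44],np.pi);print(proj(c,[[524,273.5,84]]))
E
```

```text
time_s: 6.75
eef_pos: [522.7, 277.7, 176.4]
ee_rot: [0.0, 0.003, -0.707, 0.707]
force: [-0.6, -0.6, -0.4]
grip_width: 0.997
row [-0.18 13.29  0.18] [-0.001  0.003  0.004] t 6.8
[[325.45269483 204.55923619]]
```

View pics/w5.png

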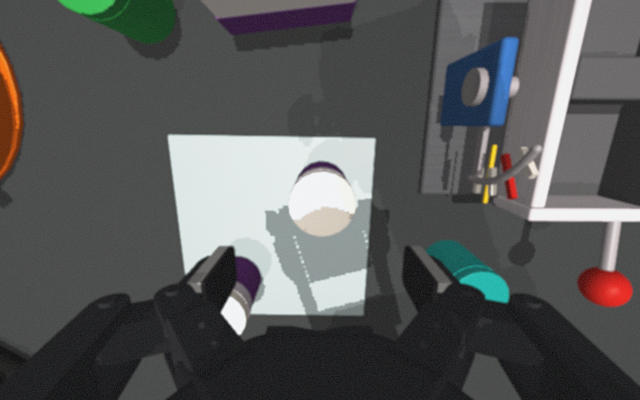

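```bash
python3 -m inch '[-0.3,3,0.05,0,0,0,-0.3,6,0.05,0,0,0,-0.3,9,0.05,0,0,0,-0.3,11,0.05,0,0,0,-0.3,12.5,0.05,0,0,0,-0.3,13.3,0.05,0,0,0,-0.3,13.3,0.05,0,0,0]'
python3 -m inch '[0,0,0,0,0,0,0,0,0,0,0,0,0,0,0,0,0,0,0,0,0,0,0,0,0,0,0,0,0,0,0,0,0,0,0,0,0,0,0,0,0,0,0,0,0,0,0,0]' 1 50
python3 - <<'E'
from h import *
c=ctrl.get_calibration('wrist');im=ctrl.capture('wrist'); cv2.imwrite('pics/w6.png',im[:,:,::-1])
im=ctrl.capture('side'); crop(im,210,200,200,150,4,'pics/d6.png')
row([525,275,44],np.pi);print(st()[0]['grip_width'])
E
```

```text
time_s: 7.38
eef_pos: [525.8, 271.8, 44.6]
ee_rot: [0.002, 0.001, -0.707, 0.708]
force: [0.7, 0.1, 0.6]
grip_width: 0.998
time_s: 8.05
eef_pos: [527.7, 273.2, 48.2]
ee_rot: [0.001, 0.001, 0.707, -0.707]
force: [0.5, -0.9, 6.6]
grip_width: 0.691
row [ 0.27  0.42 -0.19] [ 0.001 -0.    -0.003] t 8.2
0.6865478557764699
```

View pics/w6.png

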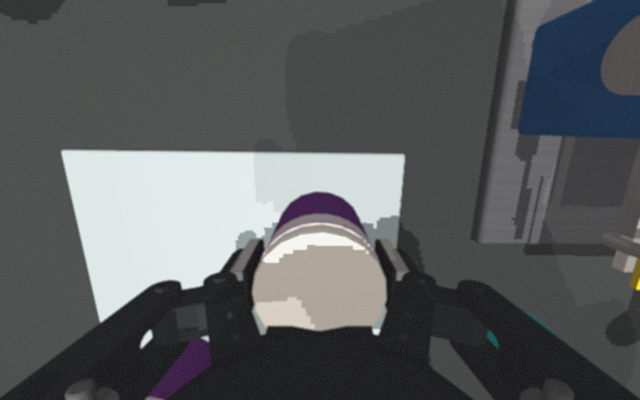

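View pics/d6.png

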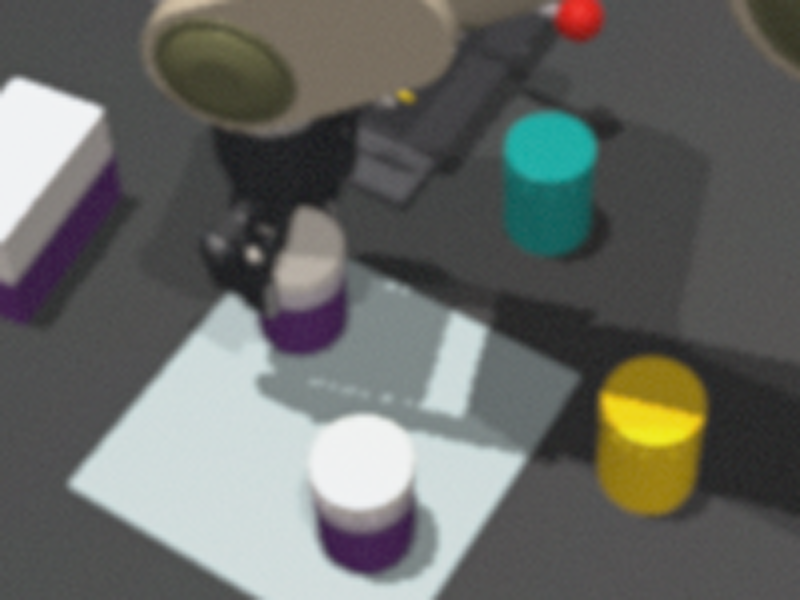

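```bash
python3 -m inch '[0,-1,0,0,0,0,0,-3,0,0,0,0,0,-5.5,0,0,0,0,0,-8,0,0,0,0,0,-10.5,0,0,0,0,0,-13,0,0,0,0,0,-15.5,0,0,0,0,0,-16.5,0,0,0,0]'
python3 -m inch '[0,0,0,0,0,0,0,0,0,0,0,0]'
python3 - <<'E'
from h import *
im=ctrl.capture('side'); crop(im,180,110,240,180,3.3,'pics/d7.png')
row([570,78.5,200],np.pi)
E
```

```text
time_s: 8.82
eef_pos: [527.6, 273.3, 215.9]
ee_rot: [0.002, 0.002, 0.708, -0.707]
force: [0.2, 0.1, -1.3]
grip_width: 0.69
time_s: 8.98
eef_pos: [526.6, 273.0, 211.0]
ee_rot: [0.0, 0.0, -0.707, 0.707]
force: [-0.2, 0.6, -3.1]
grip_width: 0.69
row [-4.37  1.02 19.43] [-0.001 -0.     0.003] t 9.0
```

View pics/d7.png

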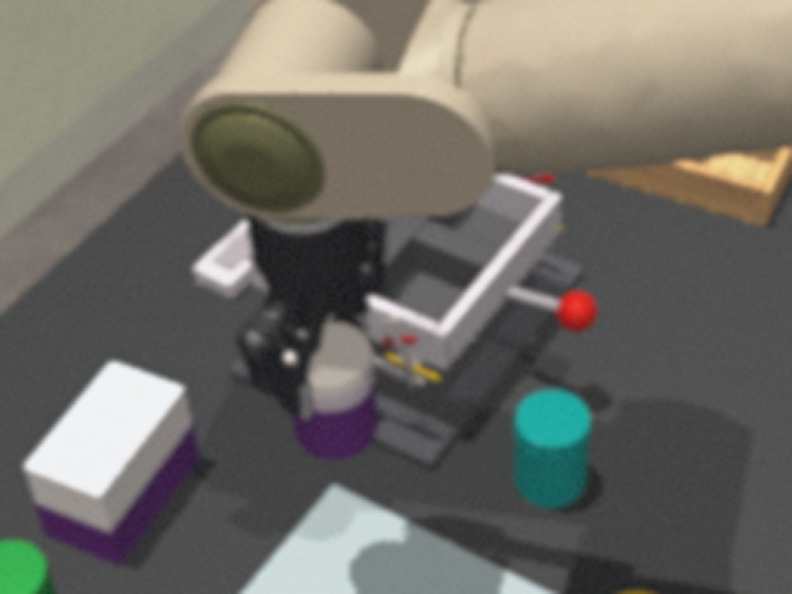

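```bash
python3 -m inch '[-0.5,0.5,2.5,0,0,0,-1,0.5,5,0,0,0,-1.7,0.5,7.5,0,0,0,-2.4,0.5,10.5,0,0,0,-3.1,0.5,13.5,0,0,0,-3.8,0.5,16.5,0,0,0,-4.2,0.5,18.7,0,0,0,-4.4,0.5,19.4,0,0,0]'
python3 -m inch '[0,0,0,0,0,0,0,0,0,0,0,0]'
python3 - <<'E'
from h import *
c=ctrl.get_calibration('wrist');im=ctrl.capture('wrist')
s=st()[0]['eef_pos'];row([570,78.5,200],np.pi)
th=np.linspace(0,6.28,60); I=im[:,:,::-1].copy()
for off in [0]:
  P=np.c_[s[0]+30*np.cos(th),s[1]+30*np.sin(th),np.full(60,s[2]+36)]
  for u,v in proj(c,P): cv2.circle(I,(int(u),int(v)),1,(0,255,0),-1)
cv2.imwrite('pics/w8.png',I)
E
```

```text
time_s: 9.7
eef_pos: [570.7, 76.0, 204.8]
ee_rot: [0.002, 0.0, -0.707, 0.707]
force: [-0.5, 0.0, -1.4]
grip_width: 0.685
time_s: 9.87
eef_pos: [570.5, 79.6, 205.7]
ee_rot: [-0.001, -0.001, 0.707, -0.707]
force: [-0.1, 0.2, -2.1]
grip_width: 0.69
row [0.05 0.6  0.16] [0.    0.001 0.001] t 9.9
```

View pics/w8.png

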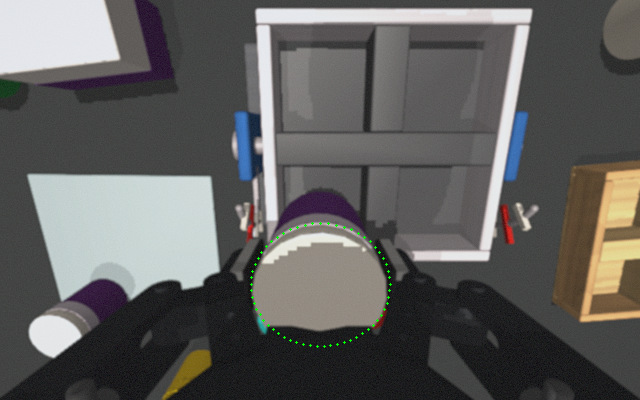

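```bash
python3 -m inch '[0,1.5,0,0,0,0,0,3,0,0,0,0,0,4.5,0.1,0,0,0,0,5.5,0.1,0,0,0,0,6.2,0.1,0,0,0,0,6.6,0.1,0,0,0,0,6.6,0.1,0,0,0]'
python3 -m inch '[0,0.15,0,0,0,0,0,0.3,0,0,0,0,0,0.45,0,0,0,0,0,0.6,0,0,0,0]'
```

```text
time_s: 10.5
eef_pos: [570.7, 78.5, 140.2]
ee_rot: [-0.0, -0.0, 0.707, -0.707]
force: [0.2, -0.1, -1.5]
grip_width: 0.693
time_s: 10.83
eef_pos: [571.1, 78.0, 135.0]
ee_rot: [0.0, 0.0, 0.707, -0.707]
force: [-0.1, -0.5, -1.7]
grip_width: 0.69
```

```bash
python3 -m inch '[0,0.1,0,0,0,0,0,0.2,0,0,0,0,0,0.3,0,0,0,0,0,0.4,0,0,0,0]'
```

```text
time_s: 11.17
eef_pos: [570.9, 78.0, 130.7]
ee_rot: [0.0, -0.0, -0.707, 0.707]
force: [0.1, 0.2, -1.6]
grip_width: 0.686
```

Run:
```python
from h import *
im=ctrl.capture('wrist'); cv2.imwrite('pics/w9.png',im[:,:,::-1])
im=ctrl.capture('side'); crop(im,210,100,200,150,4,'pics/d9.png')
print(st()[0]['force'],st()[0]['eef_pos'])
```

```text
[-0.04897887 -0.89257798 -1.87091462] [570.84627462  78.01511888 130.56756339]
```

View pics/d9.png

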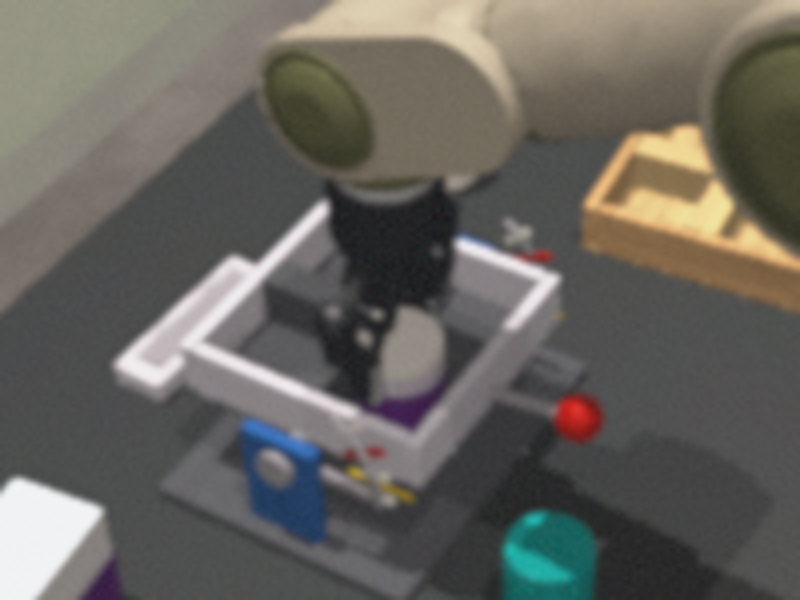

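View pics/w9.png

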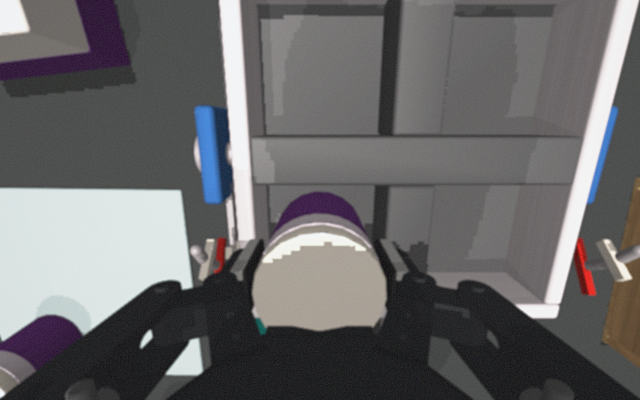

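```bash
python3 -m inch '[0,0.1,0,0,0,0,0,0.2,0,0,0,0,0,0.3,0,0,0,0]'; python3 -m inch '[0,0.1,0,0,0,0,0,0.2,0,0,0,0]'
```

```text
time_s: 11.52
eef_pos: [571.2, 78.0, 130.1]
ee_rot: [-0.001, -0.001, -0.707, 0.707]
force: [-10.9, -0.9, 24.3]
grip_width: 0.694
time_s: 11.68
eef_pos: [571.3, 78.0, 130.1]
ee_rot: [-0.001, -0.001, -0.707, 0.707]
force: [-16.8, -0.3, 39.3]
grip_width: 0.696
```

```bash
python3 -m inch '[0,-0.4,0,0,0,0,0,-0.45,0,0,0,0]'; python3 -m inch '[0,0,0,0,0,0,0,0,0,0,0,0,0,0,0,0,0,0,0,0,0,0,0,0,0,0,0,0,0,0,0,0,0,0,0,0]' -1
python3 -m inch '[0,-2,0,0,0,0,0,-5,0,0,0,0,0,-8,0,0,0,0,0,-11,0,0,0,0,0,-14,0,0,0,0,0,-14,0,0,0,0]'
python3 - <<'E'
from h import *
c=ctrl.get_calibration('wrist');im=ctrl.capture('wrist'); cv2.imwrite('pics/w10.png',im[:,:,::-1])
row([407.5,378,270],np.pi)
im=ctrl.capture('scene'); crop(im,240,120,240,180,3.3,'pics/s10.png')
E
```

```text
time_s: 11.85
eef_pos: [571.3, 78.0, 131.3]
ee_rot: [-0.001, -0.001, -0.707, 0.707]
force: [0.3, 0.1, -1.9]
grip_width: 0.691
time_s: 12.35
eef_pos: [570.9, 78.0, 130.1]
ee_rot: [0.0, 0.0, -0.707, 0.707]
force: [0.1, 0.2, -0.2]
grip_width: 1.0
time_s: 12.85
eef_pos: [572.5, 78.0, 276.4]
ee_rot: [-0.004, -0.004, -0.707, 0.707]
force: [1.5, 0.2, 1.1]
grip_width: 1.005
row [ 16.44   0.21 -30.  ] [-0.    -0.    -0.006] t 12.9
```

View pics/w10.png

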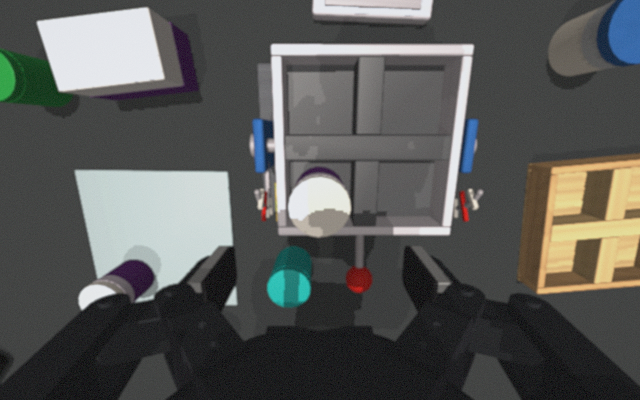

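View pics/s10.png

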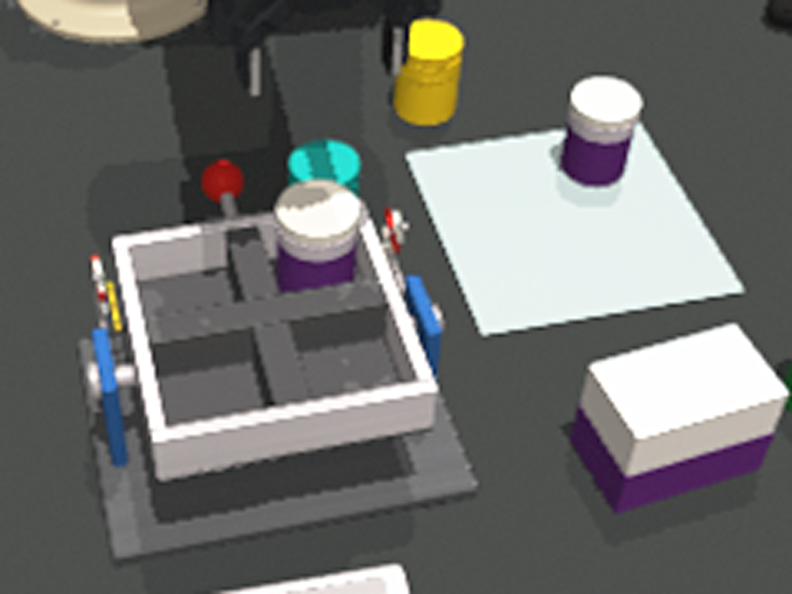

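```bash
python3 -m inch '[2,0,-3.6,0,0,0,4,0,-7.3,0,0,0,6,0,-11,0,0,0,8.2,0,-15,0,0,0,10.4,0,-19,0,0,0,12.6,0,-23,0,0,0,14.5,0,-26.5,0,0,0,16.4,0,-30,0,0,0]'
python3 -m inch '[0,2,0,0,0,0,0,5,0,0,0,0,0,8,0,0,0,0,0,9,0,0,0,0,0,9,0,0,0,0]'
python3 - <<'E'
from h import *
c=ctrl.get_calibration('wrist');im=ctrl.capture('wrist')
s=st()[0]['eef_pos'];I=im[:,:,::-1].copy()
cv2.circle(I,tuple(int(v) for v in proj(c,[407.5,378,84])[0]),3,(0,255,0),-1)
cv2.imwrite('pics/w11.png',I)
row([407.5,378,44],np.pi)
E
```

```text
time_s: 13.62
eef_pos: [409.5, 371.4, 268.7]
ee_rot: [0.001, 0.001, -0.707, 0.708]
force: [1.1, -0.1, -0.3]
grip_width: 0.994
time_s: 14.03
eef_pos: [410.0, 369.3, 177.0]
ee_rot: [0.002, 0.002, -0.706, 0.708]
force: [0.1, -1.0, 0.4]
grip_width: 0.999
row [ 0.32 13.55 -0.84] [-0.001 -0.     0.002] t 14.1
```

View pics/w11.png

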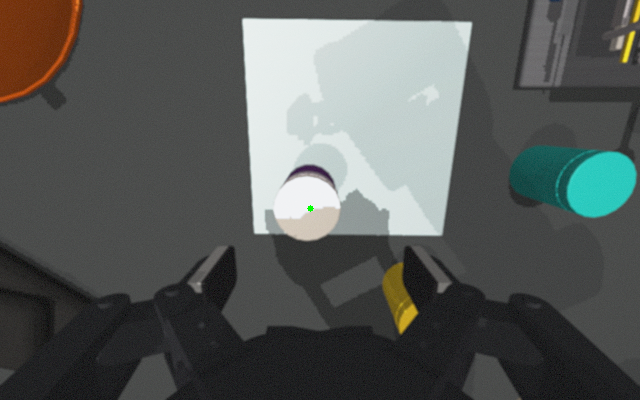

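Run:
```python
from h import *
print(atz(cal('scene'),(240+430/3.3,120+40/3.3),80), atz(cal('side'),(373.5,300),80))
row([407.5,380,44],np.pi)
```

```text
[285.65368146 255.99287348  80.        ] [280.62995532 258.49245116  80.        ]
row [ 0.32 13.55 -1.04] [-0.001 -0.     0.002] t 14.1
```

```bash
python3 -m inch '[0.3,2,-0.6,0,0,0,0.3,5,-1,0,0,0,0.3,8,-1,0,0,0,0.3,10.5,-1,0,0,0,0.3,12.5,-1,0,0,0,0.3,13.5,-1,0,0,0,0.3,13.5,-1,0,0,0]'
python3 -m inch '[0,0,0,0,0,0,0,0,0,0,0,0,0,0,0,0,0,0,0,0,0,0,0,0,0,0,0,0,0,0,0,0,0,0,0,0,0,0,0,0,0,0,0,0,0,0,0,0]' 1 50
python3 -m inch '[0,-1,0,0,0,0,0,-3,0,0,0,0,0,-5.5,0,0,0,0,0,-8,0,0,0,0,0,-10.5,0,0,0,0,0,-13,0,0,0,0,0,-15.5,0,0,0,0,0,-16.5,0,0,0,0]'
python3 - <<'E'
from h import *
c=ctrl.get_calibration('wrist');im=ctrl.capture('wrist')
s=st()[0]['eef_pos'];row([570.5,-22,205],np.pi); print(st()[0]['grip_width'])
th=np.linspace(0,6.28,60); I=im[:,:,::-1].copy()
P=np.c_[s[0]+30*np.cos(th),s[1]+30*np.sin(th),np.full(60,s[2]+36)]
for u,v in proj(c,P): cv2.circle(I,(int(u),int(v)),1,(0,255,0),-1)
cv2.imwrite('pics/w12.png',I)
E
```

```text
time_s: 14.67
eef_pos: [408.3, 379.9, 44.7]
ee_rot: [0.001, 0.0, -0.707, 0.707]
force: [-0.3, 0.9, -0.2]
grip_width: 1.001
time_s: 15.33
eef_pos: [409.4, 380.7, 47.4]
ee_rot: [0.001, 0.001, 0.708, -0.706]
force: [0.8, -0.5, 5.2]
grip_width: 0.691
time_s: 16.0
eef_pos: [409.1, 380.6, 215.0]
ee_rot: [0.002, 0.002, 0.708, -0.706]
force: [0.2, 0.6, -1.1]
grip_width: 0.691
row [-16.12   0.96  40.28] [ 0.004 -0.    -0.006] t 16.1
0.6887171100958817
```

View pics/w12.png

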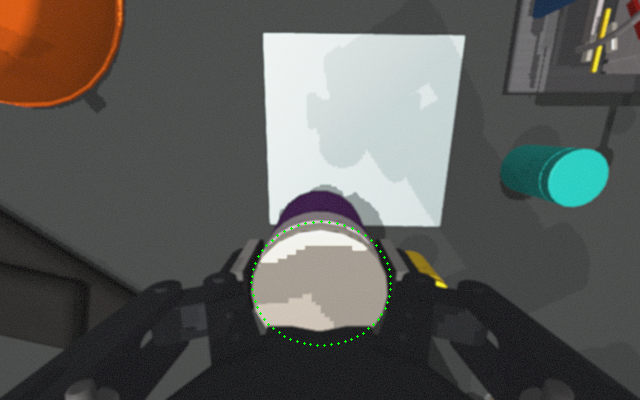

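```bash
python3 -m inch '[-1,-1,3,0,0,0,-2.5,-2.5,6,0,0,0,-4,-3,9.5,0,0,0,-5.5,-3,13,0,0,0,-7,-3,16.5,0,0,0,-8.5,-3,20,0,0,0,-9.5,-3,22.5,0,0,0,-9.8,-3,24,0,0,0]'
python3 -m inch '[-1,0,2.5,0,0,0,-2,0,5,0,0,0,-3.2,0,8,0,0,0,-4.4,0,11,0,0,0,-5.4,0,13.5,0,0,0,-6,0,15.3,0,0,0,-6.4,0,16.2,0,0,0,-6.4,0,16.2,0,0,0]'
python3 - <<'E'
from h import *
c=ctrl.get_calibration('wrist');im=ctrl.capture('wrist')
cv2.imwrite('pics/w13.png',im[:,:,::-1]); row([571.5,-22,140],np.pi); print(st()[0]['grip_width'])
E
```

```text
time_s: 16.72
eef_pos: [506.9, 137.2, 239.1]
ee_rot: [0.002, -0.001, -0.707, 0.707]
force: [0.5, 0.7, -2.1]
grip_width: 0.692
time_s: 17.38
eef_pos: [570.3, -23.3, 239.2]
ee_rot: [-0.001, 0.0, 0.707, -0.707]
force: [-0.4, -0.1, -2.7]
grip_width: 0.69
row [-0.16  9.94  0.01] [ 0.001 -0.001  0.001] t 17.4
0.6887179043871502
```

View pics/w13.png

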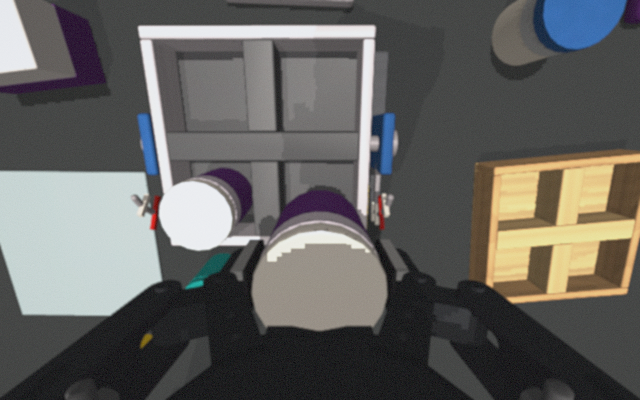

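```bash
python3 -m inch '[-0.1,2,0,0,0,0,-0.1,4,0,0,0,0,-0.1,6,0,0,0,0,-0.1,8,0,0,0,0,-0.1,9,0,0,0,0,-0.1,9.8,0,0,0,0,-0.1,10.1,0,0,0,0]'
python3 -m inch '[0,0.2,0,0,0,0,0,0.4,0,0,0,0,0,0.6,0,0,0,0,0,0.8,0,0,0,0]'
```

```text
time_s: 18.02
eef_pos: [570.9, -21.1, 138.6]
ee_rot: [-0.0, -0.001, 0.707, -0.707]
force: [0.8, -0.0, -2.3]
grip_width: 0.692
time_s: 18.35
eef_pos: [571.5, -22.0, 131.7]
ee_rot: [-0.0, -0.0, -0.707, 0.707]
force: [0.1, -0.3, -2.1]
grip_width: 0.687
```

```bash
python3 -m inch '[0,0.1,0,0,0,0,0,0.2,0,0,0,0]'; python3 -m inch '[0,0.1,0,0,0,0]'
```

```text
time_s: 18.52
eef_pos: [571.3, -22.0, 129.4]
ee_rot: [0.0, -0.0, -0.707, 0.707]
force: [-3.7, 0.1, 11.5]
grip_width: 0.689
time_s: 18.6
eef_pos: [571.4, -22.0, 129.4]
ee_rot: [-0.0, -0.0, -0.707, 0.707]
force: [-6.3, 1.1, 14.6]
grip_width: 0.689
```

```bash
python3 -m inch '[0,-0.1,0,0,0,0,0,-0.15,0,0,0,0]'; python3 -m inch '[0,0,0,0,0,0,0,0,0,0,0,0,0,0,0,0,0,0,0,0,0,0,0,0,0,0,0,0,0,0,0,0,0,0,0,0]' -0.9
python3 -m inch '[0,-2,0,0,0,0,0,-5,0,0,0,0,0,-8,0,0,0,0,0,-11,0,0,0,0,3,-12,0,0,0,0,6,-12,0,0,0,0,9,-12,0,0,0,0,12,-12,-4,0,0,0]' -1
python3 - <<'E'
from h import *
c=ctrl.get_calibration('wrist');im=ctrl.capture('wrist'); cv2.imwrite('pics/w14.png',im[:,:,::-1])
row([455,27.6,230],np.pi)
im=ctrl.capture('scene'); crop(im,240,120,240,180,3.3,'pics/s14.png')
E
```

```text
time_s: 18.77
eef_pos: [571.3, -22.0, 130.0]
ee_rot: [-0.0, -0.0, -0.707, 0.707]
force: [0.1, 0.1, -1.5]
grip_width: 0.691
time_s: 19.27
eef_pos: [571.2, -21.9, 129.7]
ee_rot: [-0.0, 0.0, 0.707, -0.707]
force: [-0.1, -0.1, -0.1]
grip_width: 0.949
time_s: 19.93
eef_pos: [454.9, 8.8, 249.6]
ee_rot: [0.002, -0.002, -0.707, 0.708]
force: [1.2, 1.2, 0.1]
grip_width: 1.003
row [-0.38  1.99 -1.23] [ 0.002 -0.001  0.002] t 20.0
```

View pics/w14.png

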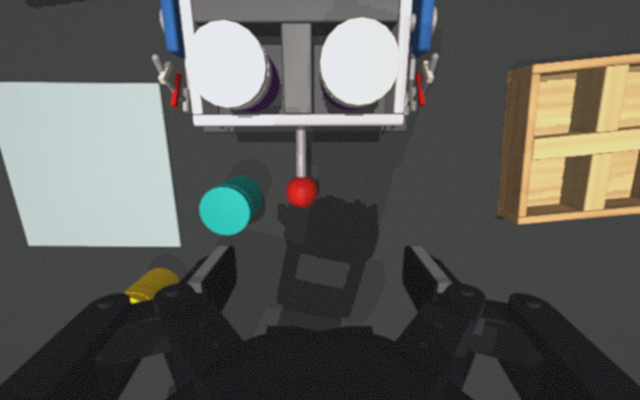

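View pics/s14.png

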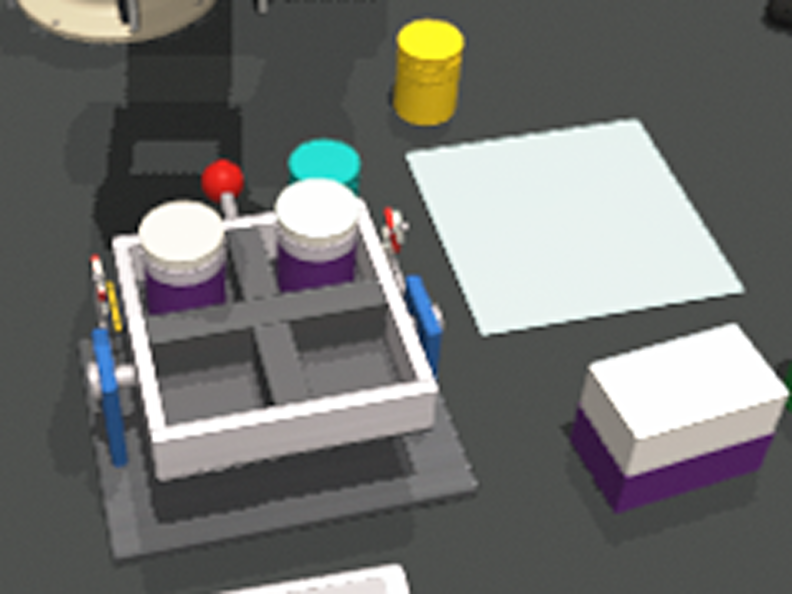

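```bash
python3 -m inch '[-0.4,2,-1.2,0,0,0,-0.4,5,-1.2,0,0,0,-0.4,8,-1.2,0,0,0,-0.4,11,-1.2,0,0,0,-0.4,14,-1.2,0,0,0,-0.4,16,-1.2,0,0,0,-0.4,17,-1.2,0,0,0,-0.4,17,-1.2,0,0,0]'
python3 -m inch '[0,0,0,0,0,0,0,0,0,0,0,0,0,0,0,0,0,0,0,0,0,0,0,0,0,0,0,0,0,0,0,0,0,0,0,0,0,0,0,0,0,0,0,0,0,0,0,0]' 1 40
python3 - <<'E'
from h import *
t0=0
for t in (0,.07,.14,.21,.28,.35,.42,.47,.5236): print(round(t,2),'dx',round(165-165*np.cos(t)+22*np.sin(t),1),'dz',round(165*np.sin(t)+22*np.cos(t)-22,1))
row([455,27.6,80],np.pi)
E
```

```text
time_s: 20.7
eef_pos: [459.4, 23.4, 77.7]
ee_rot: [-0.002, -0.001, 0.707, -0.707]
force: [0.4, -0.2, 0.1]
grip_width: 1.003
time_s: 21.37
eef_pos: [460.7, 27.4, 81.5]
ee_rot: [0.0, 0.002, 0.71, -0.704]
force: [-0.3, 31.1, 16.9]
grip_width: 0.369
0 dx 0.0 dz 0.0
0.07 dx 1.9 dz 11.5
0.14 dx 4.7 dz 22.8
0.21 dx 8.2 dz 33.9
0.28 dx 12.5 dz 44.7
0.35 dx 17.5 dz 55.2
0.42 dx 23.3 dz 65.4
0.47 dx 27.9 dz 72.3
0.52 dx 33.1 dz 79.6
row [ 0.57  0.15 -0.02] [ 0.007 -0.002 -0.003] t 21.4
```

```bash
python3 -m inch '[0,0,0,0,0,0,0,0,0,0,0,0,0,0,0,0,0,0,0,0,0,0,0,0]' -1
python3 -m inch '[0.4,-0.2,-0.4,0,0,0,0.4,-0.2,-0.4,0,0,0,0.4,-0.2,-0.4,0,0,0]'
python3 - <<'E'
from h import *
im=ctrl.capture('wrist'); cv2.imwrite('pics/w15.png',im[:,:,::-1])
row([455,27.6,80],np.pi)
E
```

```text
time_s: 21.7
eef_pos: [460.3, 23.2, 79.9]
ee_rot: [0.0, -0.0, -0.707, 0.707]
force: [-0.9, 0.4, -0.1]
grip_width: 0.915
time_s: 21.95
eef_pos: [456.1, 27.5, 81.8]
ee_rot: [0.0, -0.0, -0.707, 0.707]
force: [0.5, 0.2, 0.8]
grip_width: 1.001
row [ 0.12  0.18 -0.02] [-0. -0. -0.] t 22.0
```

View pics/w15.png

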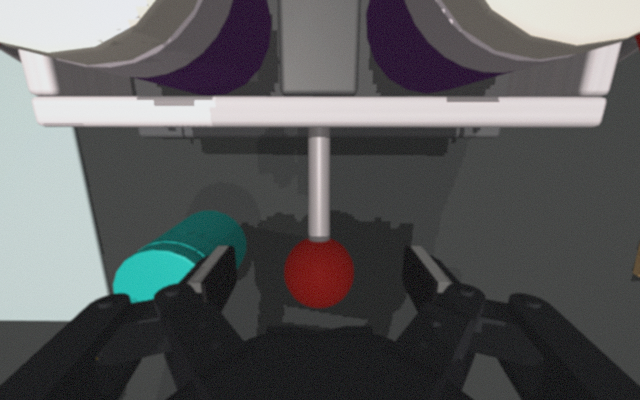

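```bash
python3 -m inch '[0.1,0.15,0,0,0,0,0.1,0.15,0,0,0,0]'
python3 -m inch '[0,0,0,0,0,0,0,0,0,0,0,0,0,0,0,0,0,0,0,0,0,0,0,0,0,0,0,0,0,0,0,0,0,0,0,0,0,0,0,0,0,0,0,0,0,0,0,0]' 1 60
python3 -m inch '[-0.05,-0.4,0,0,0,0,-0.12,-0.8,0,0,0,0,-0.2,-1.2,0,0,0,0,-0.3,-1.6,0,0,0,0,-0.4,-2,0,0,0,0,-0.5,-2.4,0,0,0,0,-0.6,-2.7,0,0,0,0,-0.7,-3,0,0,0,0]'
python3 - <<'E'
from h import *
im=ctrl.capture('wrist'); cv2.imwrite('pics/w16.png',im[:,:,::-1])
print(st()[0]['eef_pos'],st()[0]['force'],st()[0]['grip_width'])
E
```

```text
time_s: 22.17
eef_pos: [455.0, 27.4, 79.9]
ee_rot: [-0.0, -0.0, 0.707, -0.707]
force: [0.5, 0.3, -0.8]
grip_width: 0.999
time_s: 22.83
eef_pos: [455.3, 27.7, 80.6]
ee_rot: [-0.0, 0.0, 0.707, -0.707]
force: [-0.0, 2.2, 5.8]
grip_width: 0.37
time_s: 23.5
eef_pos: [461.5, 27.7, 110.2]
ee_rot: [-0.001, -0.001, 0.707, -0.707]
force: [-1.8, 4.2, -6.2]
grip_width: 0.368
[461.71476769  27.71476077 110.65911232] [-2.98552893  5.63172842 -0.02953472] 0.36891989866844993
```

View pics/w16.png

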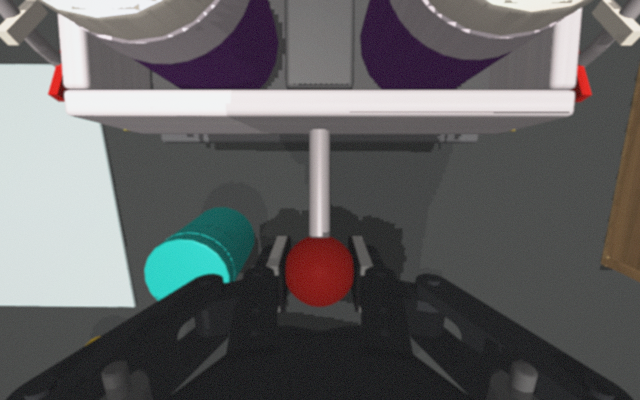

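```bash
python3 -m inch '[-0.28,-0.75,0,0,0,0,-0.57,-1.47,0,0,0,0,-0.82,-2,0,0,0,0,-1.07,-2.52,0,0,0,0,-1.36,-3.03,0,0,0,0,-1.65,-3.54,0,0,0,0,-1.9,-3.9,0,0,0,0,-2.1,-4.23,0,0,0,0]'
python3 -m inch '[-0.25,-0.35,0,0,0,0,-0.5,-0.7,0,0,0,0,-0.5,-0.7,0,0,0,0]'
python3 - <<'E'
from h import *
im=ctrl.capture('side'); crop(im,225,110,190,142,4,'pics/d17.png')
im=ctrl.capture('scene'); crop(im,240,120,240,180,3.3,'pics/s17.png')
p=st()[0]['eef_pos'];print(p,st()[0]['force'],st()[0]['grip_width'])
for n in('scene','side'): print(n,proj(cal(n),[p[0],p[1],p[2]+22]))
E
```

```text
time_s: 24.22
eef_pos: [483.7, 27.7, 153.3]
ee_rot: [-0.0, 0.0, 0.707, -0.707]
force: [2.4, 5.7, -9.0]
grip_width: 0.365
time_s: 24.47
eef_pos: [489.6, 27.7, 160.8]
ee_rot: [0.001, 0.001, 0.707, -0.707]
force: [4.1, 6.4, -3.5]
grip_width: 0.361
[489.57039829  27.66044003 160.79315343] [ 3.65632199  6.29355427 -4.20418933] 0.3634871260798322
scene [[309.16053482 159.48361666]]
side [[344.05475418 178.08512242]]
```

View pics/d17.png

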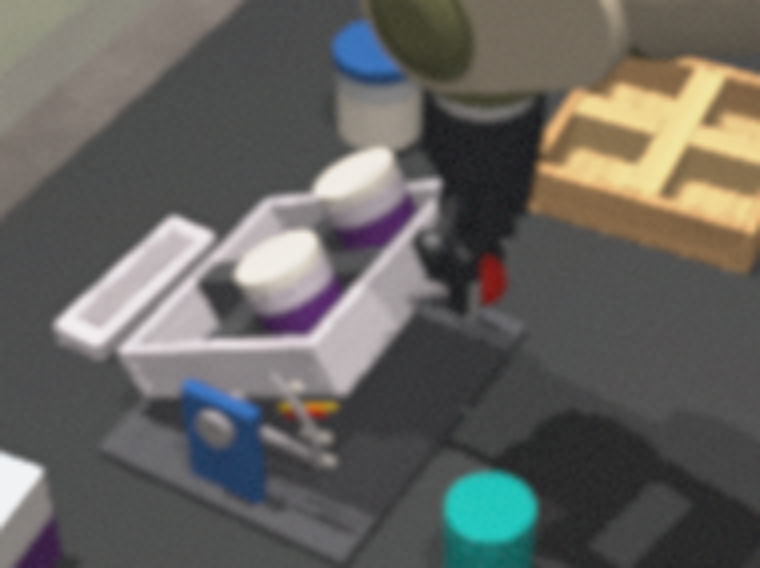

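View pics/s17.png

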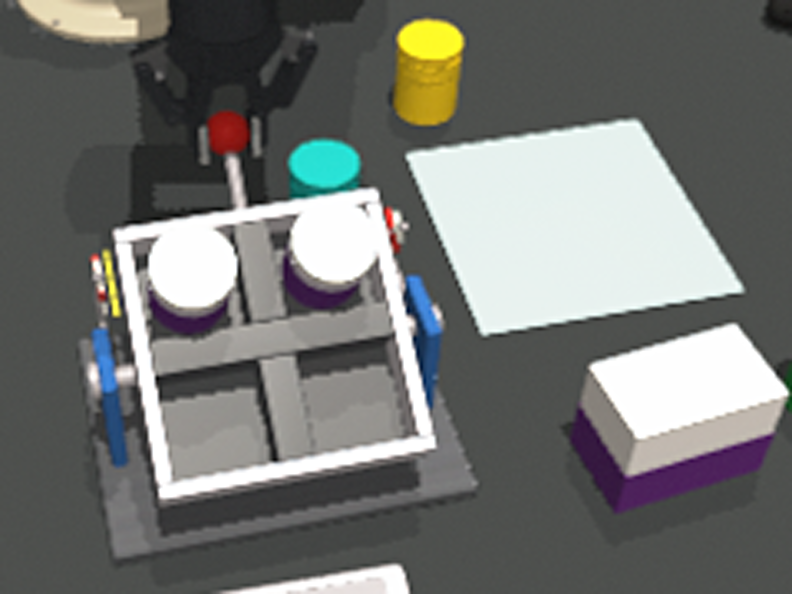

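```bash
python3 -m inch '[0,0,0,0,0,0,0,0,0,0,0,0,0,0,0,0,0,0,0,0,0,0,0,0,0,0,0,0,0,0,0,0,0,0,0,0,0,0,0,0,0,0,0,0,0,0,0,0]'
python3 - <<'E'
from h import *
from scipy.optimize import least_squares
cs,cd=cal('scene'),cal('side')
s=lambda U,V:((U+.5)/3.3-.5+240,(V+.5)/3.3-.5+120)
d=lambda U,V:((U+.5)/4-.5+225,(V+.5)/4-.5+110)
T=[(-97,-97,46),(-97,97,46),(97,97,46),(97,-97,46)]
o=[(cs,T[0],s(115,235)),(cs,T[1],s(379,191)),(cs,T[2],s(436,443)),(cs,T[3],s(165,495)),(cs,(-165,0,22),s(228,132)),(cd,T[1],d(318,349)),(cd,T[2],d(124,349)),(cd,T[3],d(272,198))]
def Ry(a): return np.array([[np.cos(a),0,np.sin(a)],[0,1,0],[-np.sin(a),0,np.cos(a)]])
r=lambda p:np.concatenate([proj(c,Ry(p[2])@np.array(P,float)+[p[0],p[1],80+p[3]])[0]-u for c,P,u in o])
f=least_squares(r,[620,28,.5,0]);print(f.x,np.degrees(f.x[2]),r(f.x).round(1))
print(st()[0]['eef_pos'])
E
```

```text
time_s: 25.23
eef_pos: [489.6, 27.7, 160.8]
ee_rot: [0.001, 0.002, 0.707, -0.707]
force: [4.8, 6.3, -4.7]
grip_width: 0.369
[ 6.17456358e+02  2.72192211e+01  4.81878251e-01 -2.93001434e+00] 27.60959002581716 [-0.2 -1.8 -0.9 -1.2  0.3  0.6 -1.   0.7 -0.3  0.8  0.1  0.5 -1.4  1.
 -0.8  0.3]
[489.57179916  27.65204275 160.77764856]
```

```bash
for i in 1 2 3; do python3 -m inch '[0,0,0,0,0,0,0,0,0,0,0,0,0,0,0,0,0,0,0,0,0,0,0,0,0,0,0,0,0,0,0,0,0,0,0,0,0,0,0,0,0,0,0,0,0,0,0,0]'; done | grep -E "time|pos"
python3 - <<'E'
from h import *
im=ctrl.capture('wrist'); cv2.imwrite('pics/w18.png',im[:,:,::-1])
E
```

```text
time_s: 25.9
eef_pos: [489.6, 27.6, 160.8]
time_s: 26.57
eef_pos: [489.6, 27.6, 160.8]
time_s: 27.23
eef_pos: [489.6, 27.7, 160.8]
```

View pics/w18.png

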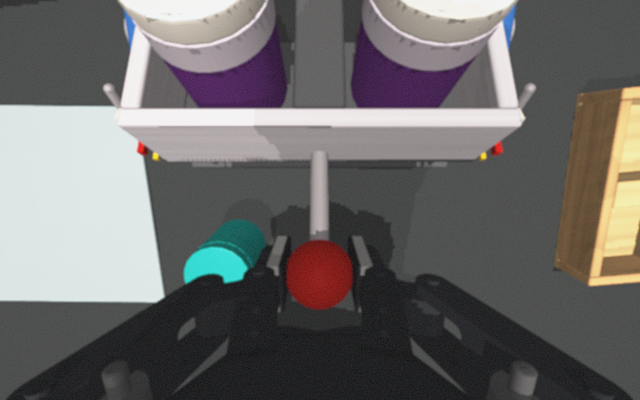

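```bash
python3 -m inch '[0.3,0.42,0,0,0,0,0.62,0.85,0,0,0,0,0.85,1.2,0,0,0,0,1.08,1.54,0,0,0,0,1.37,2.05,0,0,0,0,1.66,2.56,0,0,0,0,1.91,3.08,0,0,0,0,2.16,3.61,0,0,0,0]'
python3 -m inch '[0.22,0.54,0,0,0,0,0.43,1.08,0,0,0,0,0.62,1.64,0,0,0,0,0.78,2.19,0,0,0,0,0.92,2.75,0,0,0,0,1.06,3.32,0,0,0,0,1.16,3.9,0,0,0,0,1.25,4.47,0,0,0,0]'
python3 -m inch '[0,0.1,0,0,0,0,0,0.2,0,0,0,0]'
```

```text
time_s: 27.95
eef_pos: [468.1, 27.6, 125.5]
ee_rot: [0.001, 0.002, 0.707, -0.707]
force: [-0.7, 6.4, 6.2]
grip_width: 0.367
time_s: 28.62
eef_pos: [456.9, 27.6, 81.4]
ee_rot: [-0.002, -0.003, -0.707, 0.707]
force: [10.4, 16.6, 17.8]
grip_width: 0.362
time_s: 28.78
eef_pos: [457.5, 27.6, 80.0]
ee_rot: [0.003, 0.003, 0.707, -0.707]
force: [-3.1, 10.9, 27.3]
grip_width: 0.36
```

```bash
python3 -m inch '[0,-0.2,0,0,0,0,0,-0.2,0,0,0,0]'; python3 -m inch '[0,0,0,0,0,0,0,0,0,0,0,0,0,0,0,0,0,0,0,0,0,0,0,0,0,0,0,0,0,0,0,0,0,0,0,0]' -1
python3 -m inch '[0,-2,0,0,0,0,0,-5,0,0,0,0,0,-8,0,0,0,0,0,-12,0,0,0,0,0,-16,0,0,0,0,0,-19,0,0,0,0,0,-20,0,0,0,0,0,-20,0,0,0,0]'
python3 -m inch '[0,0,0,0,0,0,0,0,0,0,0,0]'
python3 - <<'E'
from h import *
c=ctrl.get_calibration('wrist');im=ctrl.capture('wrist'); cv2.imwrite('pics/w19.png',im[:,:,::-1])
row([560,-22,260],np.pi)
im=ctrl.capture('side'); crop(im,225,110,190,142,4,'pics/d19.png')
np.save('c19.npy',c['world_to_cam'])
E
```

```text
time_s: 28.95
eef_pos: [457.6, 27.6, 81.2]
ee_rot: [0.003, 0.003, 0.707, -0.707]
force: [7.1, 10.6, 2.4]
grip_width: 0.366
time_s: 29.45
eef_pos: [454.2, 27.2, 78.8]
ee_rot: [0.0, -0.0, -0.707, 0.707]
force: [0.8, 0.8, 0.0]
grip_width: 0.999
time_s: 30.12
eef_pos: [454.9, 27.2, 281.3]
ee_rot: [-0.002, -0.002, -0.707, 0.708]
force: [0.3, -0.8, -0.1]
grip_width: 1.002
time_s: 30.28
eef_pos: [453.6, 27.5, 277.3]
ee_rot: [-0.001, -0.001, 0.707, -0.707]
force: [0.7, -0.3, 0.4]
grip_width: 1.002
row [-10.64   1.7    4.94] [ 0.001 -0.     0.003] t 30.3
```

View pics/w19.png

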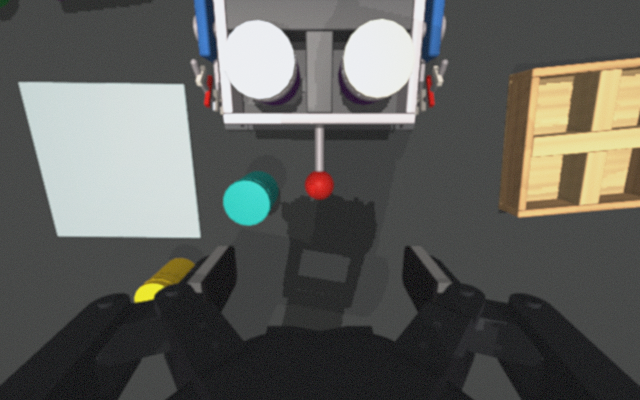

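View pics/d19.png

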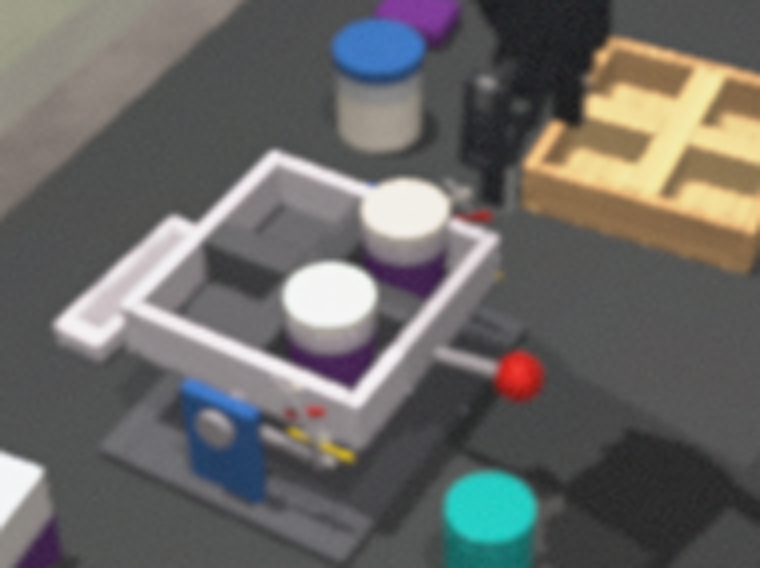

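Run:
```python
from h import *
c=cal('wrist'); print(atz(c,(260,62),166),atz(c,(379,60),166)); row([574,-22,230],np.pi)
```

```text
[572.75607174  77.84339757 166.        ] [574.12023567 -20.78736505 166.        ]
row [-12.04   4.71   4.95] [ 0.    -0.     0.003] t 30.4
```

```bash
python3 -m inch '[-3,0.5,1.2,0,0,0,-6,1,2.5,0,0,0,-9,1.5,3.8,0,0,0,-11,2,4.7,0,0,0,-12,2,5,0,0,0,-12,2,5,0,0,0,-12,2,5,0,0,0]'
python3 - <<'E'
from h import *
c=ctrl.get_calibration('wrist');im=ctrl.capture('wrist'); I=im[:,:,::-1].copy()
cv2.circle(I,tuple(int(v) for v in proj(c,[574,-21.5,166])[0]),3,(0,255,0),-1)
cv2.imwrite('pics/w20.png',I)
row([574,-21.5,128],np.pi)
E
```

```text
time_s: 30.97
eef_pos: [573.8, -22.5, 257.6]
ee_rot: [-0.001, -0.001, 0.707, -0.707]
force: [-0.3, 0.2, -0.6]
grip_width: 1.001
row [-0.06 13.02 -0.07] [0.    0.    0.001] t 31.0
```

View pics/w20.png

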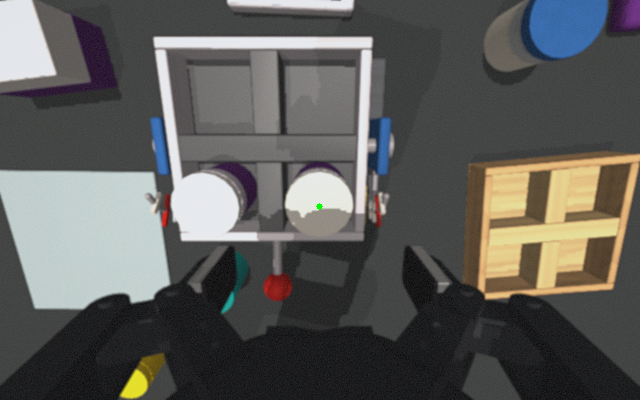

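```bash
python3 -m inch '[-0.2,2,-0.1,0,0,0,-0.2,5,-0.1,0,0,0,-0.2,8,-0.1,0,0,0,-0.2,10.5,-0.1,0,0,0,-0.2,12,-0.1,0,0,0,-0.2,12.9,-0.1,0,0,0,-0.2,12.9,-0.1,0,0,0]'
python3 -m inch '[0,0,0,0,0,0,0,0,0,0,0,0,0,0,0,0,0,0,0,0,0,0,0,0,0,0,0,0,0,0,0,0,0,0,0,0,0,0,0,0,0,0,0,0,0,0,0,0]' 1 50
python3 -m inch '[0,-1,0,0,0,0,0,-2,0,0,0,0,0,-4,0,0,0,0,0,-6,0,0,0,0,0,-8,0,0,0,0,0,-9.5,0,0,0,0,0,-11,0,0,0,0,0,-11,0,0,0,0]'
python3 - <<'E'
from h import *
c=ctrl.get_calibration('wrist');im=ctrl.capture('wrist')
s=st()[0]['eef_pos'];row([546.5,-285.5,240],np.pi); print(st()[0]['grip_width'])
th=np.linspace(0,6.28,60); I=im[:,:,::-1].copy()
P=np.c_[s[0]+30*np.cos(th),s[1]+30*np.sin(th),np.full(60,s[2]+36)]
for u,v in proj(c,P): cv2.circle(I,(int(u),int(v)),1,(0,255,0),-1)
cv2.imwrite('pics/w21.png',I)
E
```

```text
time_s: 31.6
eef_pos: [575.0, -21.1, 128.6]
ee_rot: [-0.001, -0.001, 0.707, -0.707]
force: [-0.3, -0.3, -0.7]
grip_width: 0.999
time_s: 32.27
eef_pos: [576.6, -21.6, 131.4]
ee_rot: [-0.001, -0.001, -0.707, 0.707]
force: [-2.9, 0.4, 7.2]
grip_width: 0.691
time_s: 32.93
eef_pos: [577.1, -21.8, 243.8]
ee_rot: [-0.002, -0.002, -0.707, 0.708]
force: [1.7, -0.2, -1.6]
grip_width: 0.691
row [ 3.01  0.17 26.38] [-0.001 -0.    -0.004] t 33.0
0.6834763238505241
```

View pics/w21.png

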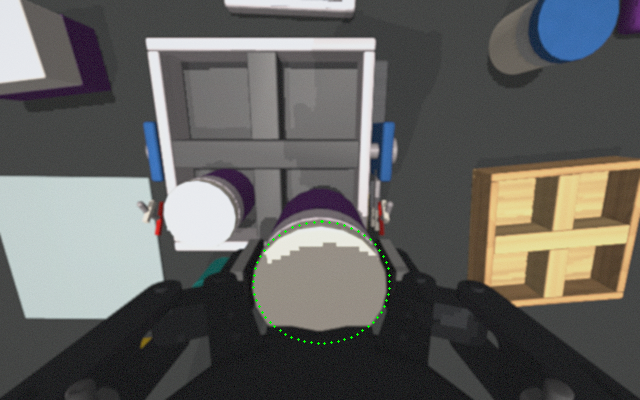

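```bash
python3 -m inch '[0.3,0,3,0,0,0,0.7,0,6.5,0,0,0,1.1,0,10,0,0,0,1.5,0,13.5,0,0,0,1.9,0,17,0,0,0,2.3,0,20.5,0,0,0,2.7,0,23.5,0,0,0,3,0,25.5,0,0,0]'
python3 -m inch '[0,0,0.8,0,0,0,0,0,0.8,0,0,0,0,0,0.8,0,0,0]'
python3 - <<'E'
from h import *
c=ctrl.get_calibration('wrist');im=ctrl.capture('wrist'); I=im[:,:,::-1].copy()
C=np.array([501.5,-340,0]);a=.1;R=np.array([[np.cos(a),-np.sin(a),0],[np.sin(a),np.cos(a),0],[0,0,1]])
for P in [(-97,-97,46),(97,-97,46),(97,97,46),(-97,97,46),(0,0,46),(50,-50,6),(50,50,6),(-50,50,6)]:
    u,v=proj(c,R@np.array(P,float)+C)[0]; cv2.circle(I,(int(round(u)),int(round(v))),2,(0,255,0),-1)
cv2.imwrite('pics/w22.png',I); row([546.5,-285.5,60],np.pi); print(st()[0]['grip_width'])
E
```

```text
time_s: 33.65
eef_pos: [545.0, -279.3, 238.4]
ee_rot: [-0.001, 0.0, 0.707, -0.707]
force: [0.1, 0.7, -0.9]
grip_width: 0.688
time_s: 33.9
eef_pos: [546.1, -283.8, 239.1]
ee_rot: [-0.0, -0.0, 0.707, -0.707]
force: [-0.3, 0.4, -1.6]
grip_width: 0.689
row [-0.03 17.94  0.23] [0.001 0.001 0.   ] t 34.0
0.6888873250372797
```

View pics/w22.png

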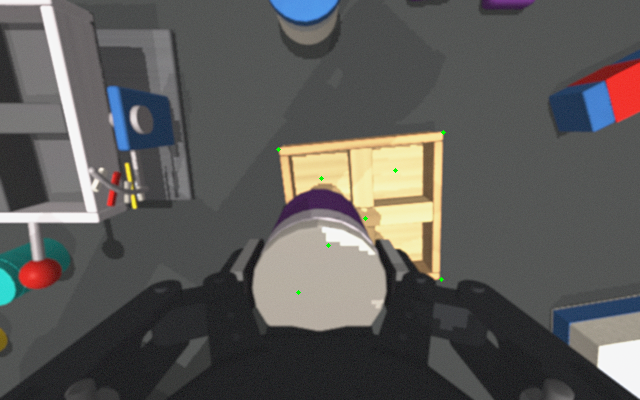

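```bash
python3 -m inch '[0,2,0.2,0,0,0,0,5,0.2,0,0,0,0,8,0.2,0,0,0,0,11,0.2,0,0,0,0,14,0.2,0,0,0,0,16,0.2,0,0,0,0,17.2,0.2,0,0,0,0,17.5,0.2,0,0,0]'
python3 -m inch '[0,0.2,0,0,0,0,0,0.4,0,0,0,0,0,0.6,0,0,0,0,0,0.8,0,0,0,0,0,1,0,0,0,0]'
```

```text
time_s: 34.62
eef_pos: [545.7, -284.9, 62.9]
ee_rot: [-0.0, -0.001, 0.708, -0.706]
force: [0.5, -0.1, -1.8]
grip_width: 0.688
time_s: 35.03
eef_pos: [546.3, -286.8, 55.3]
ee_rot: [-0.0, -0.0, -0.707, 0.707]
force: [-0.7, 0.1, -2.0]
grip_width: 0.696
```

```bash
python3 -m inch '[0,0.2,-0.1,0,0,0,0,0.4,-0.1,0,0,0]'; python3 -m inch '[0,0.1,0,0,0,0,0,0.2,0,0,0,0]'
```

```text
time_s: 35.2
eef_pos: [546.1, -285.6, 51.3]
ee_rot: [0.0, -0.0, -0.707, 0.707]
force: [-7.5, 4.5, 25.2]
grip_width: 0.691
time_s: 35.37
eef_pos: [546.2, -285.6, 51.3]
ee_rot: [-0.0, -0.0, -0.707, 0.707]
force: [-10.2, 6.9, 27.6]
grip_width: 0.683
```

Run:
```python
from h import *
im=ctrl.capture('wrist'); cv2.imwrite('pics/w23.png',im[:,:,::-1])
print(st()[0]['force'],st()[0]['eef_pos'])
```

```text
[-7.50132869  4.86046463 19.36966314] [ 546.2440678  -285.61102853   51.39763606]
```

View pics/w23.png

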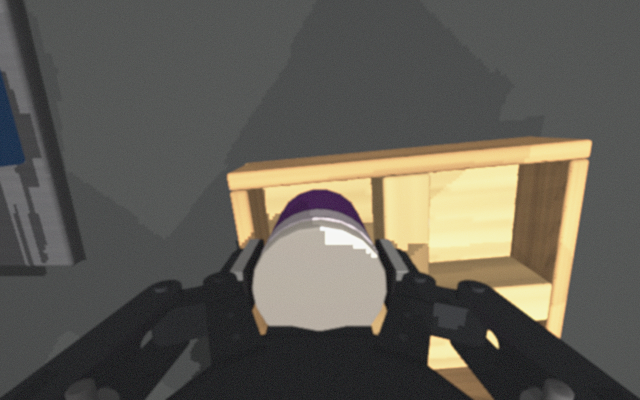

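Contact with the crate floor came at the expected height (TCP about 51). I'll release and fetch the second pot.

```bash
python3 -m inch '[0,-0.25,0,0,0,0,0,-0.3,0,0,0,0]'; python3 -m inch '[0,0,0,0,0,0,0,0,0,0,0,0,0,0,0,0,0,0,0,0,0,0,0,0,0,0,0,0,0,0,0,0,0,0,0,0]' -1
python3 -m inch '[0,-2,0,0,0,0,0,-5,0,0,0,0,0,-8.5,0,0,0,0,0,-12,0,0,0,0,0,-16,0,0,0,0,0,-19,0,0,0,0,0,-20,0,0,0,0,0,-20,0,0,0,0]'
python3 - <<'E'
from h import *
c=ctrl.get_calibration('wrist');im=ctrl.capture('wrist'); cv2.imwrite('pics/w24.png',im[:,:,::-1])
row([575,78,255],np.pi)
im=ctrl.capture('scene'); cv2.imwrite('pics/s24.png',im[:,:,::-1])
E
```

```text
time_s: 35.58
eef_pos: [546.3, -285.7, 52.3]
ee_rot: [-0.0, -0.0, -0.707, 0.707]
force: [-0.4, 0.4, -0.6]
grip_width: 0.688
time_s: 36.08
eef_pos: [546.1, -285.6, 51.7]
ee_rot: [-0.0, 0.0, 0.707, -0.707]
force: [-0.9, 0.0, -0.7]
grip_width: 1.002
time_s: 36.75
eef_pos: [546.7, -286.0, 254.5]
ee_rot: [-0.001, -0.001, -0.706, 0.708]
force: [-0.1, -0.2, -0.5]
grip_width: 0.998
row [ -2.88  -0.34 -36.37] [-0.001 -0.    -0.001] t 36.8
```

View pics/s24.png

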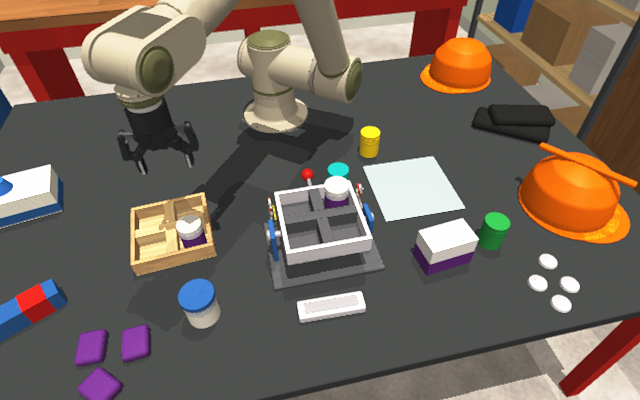

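View pics/w24.png

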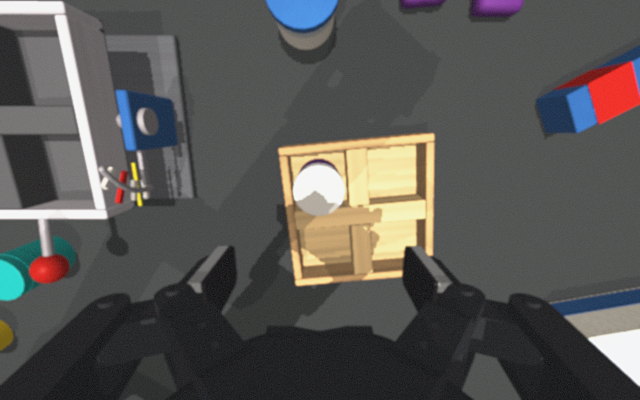

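Pot is upright in the crate's (+,+) cell. Back to the tray for the other one.

```bash
python3 -m inch '[-0.3,-0.3,-4,0,0,0,-0.7,-0.3,-8,0,0,0,-1,-0.3,-12,0,0,0,-1.3,-0.3,-16,0,0,0,-1.6,-0.3,-20,0,0,0,-1.9,-0.3,-24,0,0,0,-2.2,-0.3,-28,0,0,0,-2.5,-0.3,-31,0,0,0]'
python3 -m inch '[-0.3,0,-3,0,0,0,-0.4,0,-5.2,0,0,0,-0.4,0,-5.2,0,0,0,-0.4,0,-5.2,0,0,0]'
python3 - <<'E'
from h import *
c=ctrl.get_calibration('wrist');im=ctrl.capture('wrist'); I=im[:,:,::-1].copy()
cv2.circle(I,tuple(int(v) for v in proj(c,[574.5,78,166])[0]),3,(0,255,0),-1)
cv2.imwrite('pics/w25.png',I)
row([574.5,78,127],np.pi)
E
```

```text
time_s: 37.52
eef_pos: [570.2, 27.5, 252.4]
ee_rot: [-0.001, -0.002, 0.707, -0.707]
force: [0.1, -0.5, -0.1]
grip_width: 0.996
time_s: 37.85
eef_pos: [574.5, 77.1, 252.6]
ee_rot: [-0.001, -0.002, 0.707, -0.707]
force: [-0.1, 0.4, -0.7]
grip_width: 0.997
row [-0.02 12.6  -0.18] [-0.     0.     0.003] t 37.9
```

View pics/w25.png

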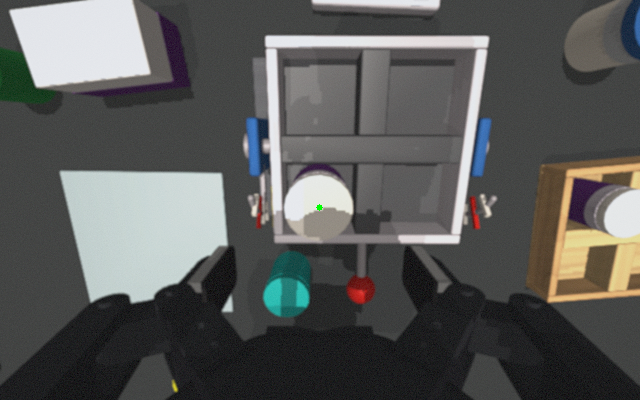

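```bash
python3 -m inch '[-0.1,2,-0.1,0,0,0,-0.1,5,-0.1,0,0,0,-0.1,8,-0.1,0,0,0,-0.1,10.5,-0.1,0,0,0,-0.1,12,-0.1,0,0,0,-0.1,12.5,-0.1,0,0,0,-0.1,12.5,-0.1,0,0,0]'
python3 -m inch '[0,0,0,0,0,0,0,0,0,0,0,0,0,0,0,0,0,0,0,0,0,0,0,0,0,0,0,0,0,0,0,0,0,0,0,0,0,0,0,0,0,0,0,0,0,0,0,0]' 1 50
python3 -m inch '[0,-1,0,0,0,0,0,-2,0,0,0,0,0,-4,0,0,0,0,0,-6,0,0,0,0,0,-8,0,0,0,0,0,-9.5,0,0,0,0,0,-11,0,0,0,0,0,-11,0,0,0,0]'
python3 - <<'E'
from h import *
c=ctrl.get_calibration('wrist');im=ctrl.capture('wrist')
s=st()[0]['eef_pos'];row([447.5,-295,240],np.pi); print(st()[0]['grip_width'])
th=np.linspace(0,6.28,60); I=im[:,:,::-1].copy()
P=np.c_[s[0]+30*np.cos(th),s[1]+30*np.sin(th),np.full(60,s[2]+36)]
for u,v in proj(c,P): cv2.circle(I,(int(u),int(v)),1,(0,255,0),-1)
cv2.imwrite('pics/w26.png',I)
E
```

```text
time_s: 38.48
eef_pos: [575.5, 76.4, 128.3]
ee_rot: [-0.002, -0.0, 0.707, -0.707]
force: [0.4, -0.4, 0.1]
grip_width: 1.003
time_s: 39.15
eef_pos: [576.7, 77.1, 131.2]
ee_rot: [-0.001, -0.001, -0.707, 0.707]
force: [-2.2, -0.8, 6.1]
grip_width: 0.694
time_s: 39.82
eef_pos: [577.1, 77.5, 243.7]
ee_rot: [-0.002, -0.002, -0.707, 0.707]
force: [-0.2, 0.1, -0.5]
grip_width: 0.688
row [12.91  0.12 37.25] [-0.    -0.    -0.004] t 39.9
0.6898420750024923
```

View pics/w26.png

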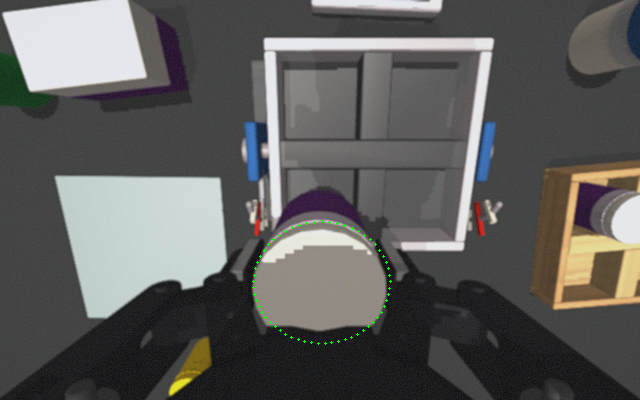

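```bash
python3 -m inch '[1,0,3,0,0,0,2.2,0,6.4,0,0,0,3.4,0,9.8,0,0,0,4.6,0,13.2,0,0,0,5.7,0,16.5,0,0,0,6.8,0,19.6,0,0,0,7.8,0,22.5,0,0,0,8.6,0,24.8,0,0,0]'
python3 -m inch '[0.9,0,2.6,0,0,0,2,0,5.6,0,0,0,3,0,8.5,0,0,0,3.8,0,11,0,0,0,4.3,0,12.4,0,0,0,4.3,0,12.4,0,0,0,4.3,0,12.4,0,0,0]'
python3 - <<'E'
from h import *
c=ctrl.get_calibration('wrist');im=ctrl.capture('wrist'); I=im[:,:,::-1].copy()
cv2.imwrite('pics/w27.png',I); row([447.5,-295,62],np.pi); print(st()[0]['grip_width'])
E
```

```text
time_s: 40.53
eef_pos: [488.8, -172.3, 238.9]
ee_rot: [-0.001, -0.0, 0.707, -0.707]
force: [1.5, -0.3, -2.7]
grip_width: 0.691
time_s: 41.12
eef_pos: [446.7, -294.5, 238.9]
ee_rot: [-0.001, 0.0, 0.708, -0.707]
force: [0.1, 0.8, -1.1]
grip_width: 0.695
row [-0.06 17.71  0.14] [ 0.001 -0.     0.001] t 41.2
0.6884144802476462
```

View pics/w27.png

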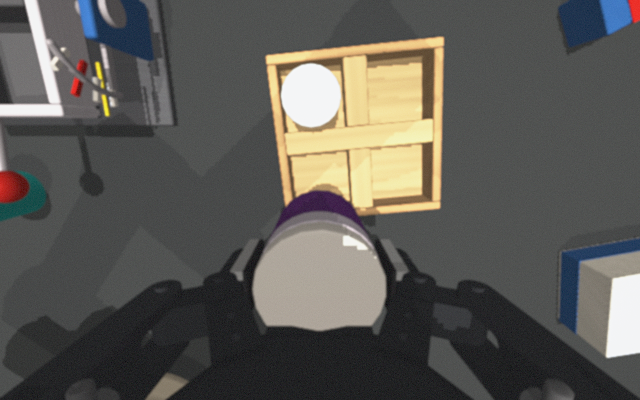

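```bash
python3 -m inch '[0,2,0.1,0,0,0,0,5,0.1,0,0,0,0,8,0.1,0,0,0,0,11,0.1,0,0,0,0,14,0.1,0,0,0,0,16,0.1,0,0,0,0,17.2,0.1,0,0,0,0,17.5,0.1,0,0,0]'
python3 -m inch '[0,0.2,0,0,0,0,0,0.4,0,0,0,0,0,0.6,0,0,0,0,0,0.8,0,0,0,0]'
python3 -m inch '[0,0.2,0,0,0,0,0,0.3,0,0,0,0]'
```

```text
time_s: 41.83
eef_pos: [446.7, -293.5, 62.5]
ee_rot: [-0.001, -0.001, 0.708, -0.706]
force: [0.7, -0.4, -1.8]
grip_width: 0.689
time_s: 42.17
eef_pos: [447.5, -295.7, 57.4]
ee_rot: [-0.0, -0.0, -0.707, 0.708]
force: [-0.4, 0.4, -0.7]
grip_width: 0.689
time_s: 42.33
eef_pos: [447.1, -295.6, 53.8]
ee_rot: [0.0, -0.0, -0.707, 0.707]
force: [0.3, -0.2, -1.7]
grip_width: 0.69
```

```bash
python3 -m inch '[0,0.15,0,0,0,0,0,0.3,0,0,0,0]'; python3 -m inch '[0,0.1,0,0,0,0]'
```

```text
time_s: 42.5
eef_pos: [447.0, -295.7, 51.1]
ee_rot: [0.0, -0.0, -0.707, 0.707]
force: [-8.0, 5.6, 24.9]
grip_width: 0.686
time_s: 42.58
eef_pos: [447.1, -295.7, 51.1]
ee_rot: [0.0, 0.0, -0.707, 0.707]
force: [-8.9, 5.7, 25.6]
grip_width: 0.689
```

```bash
python3 -m inch '[0,-0.2,0,0,0,0,0,-0.25,0,0,0,0]'; python3 -m inch '[0,0,0,0,0,0,0,0,0,0,0,0,0,0,0,0,0,0,0,0,0,0,0,0,0,0,0,0,0,0,0,0,0,0,0,0]' -1
python3 -m inch '[0,-2,0,0,0,0,0,-5,0,0,0,0,0,-8.5,0,0,0,0,0,-12,0,0,0,0,0,-16,0,0,0,0,0,-19,0,0,0,0,0,-20,0,0,0,0,0,-20,0,0,0,0]'
python3 -m inch '[6,0,0,0,0,0,6,0,0,0,0,0,6,0,0,0,0,0]'
python3 - <<'E'
from h import *
im=ctrl.capture('wrist'); cv2.imwrite('pics/w28.png',im[:,:,::-1])
im=ctrl.capture('scene'); cv2.imwrite('pics/s28.png',im[:,:,::-1])
im=ctrl.capture('side'); cv2.imwrite('pics/d28.png',im[:,:,::-1])
E
```

```text
time_s: 42.75
eef_pos: [447.2, -295.7, 52.6]
ee_rot: [-0.0, -0.0, -0.707, 0.707]
force: [-0.0, 0.3, -2.0]
grip_width: 0.687
time_s: 43.25
eef_pos: [447.1, -295.6, 52.2]
ee_rot: [-0.0, 0.0, 0.707, -0.707]
force: [0.3, 0.2, 0.1]
grip_width: 1.002
time_s: 43.92
eef_pos: [447.7, -296.1, 254.7]
ee_rot: [-0.001, -0.001, -0.706, 0.708]
force: [0.2, 0.1, -0.5]
grip_width: 0.997
time_s: 44.17
eef_pos: [384.4, -295.0, 250.4]
ee_rot: [-0.002, -0.0, 0.708, -0.706]
force: [-0.2, 0.1, -0.0]
grip_width: 1.001
```

View pics/w28.png

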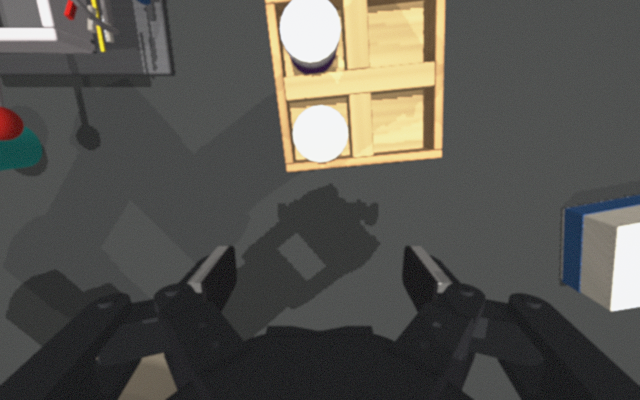

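View pics/s28.png

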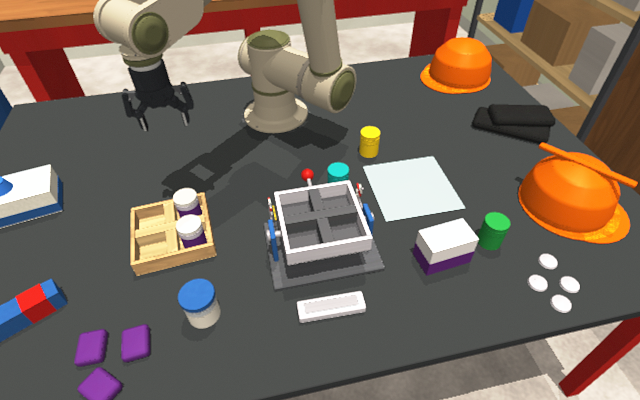

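View pics/d28.png

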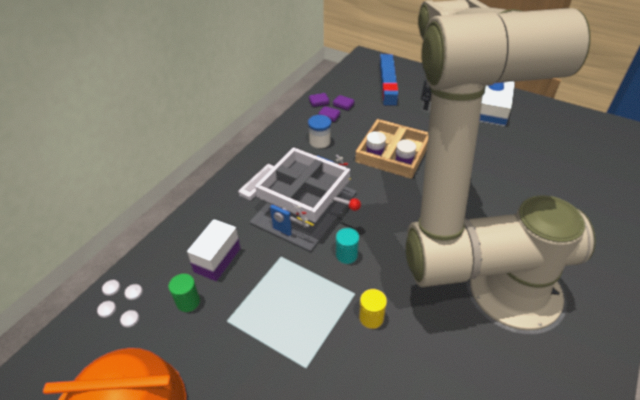

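Run:
```python
from h import *
def cen(I,x0,x1,y0,y1):
    b=I[y0:y1,x0:x1].astype(int); m=(b[:,:,2]>120)&(b[:,:,1]<60)&(b[:,:,0]<60); v,u=np.nonzero(m); return u.mean()+x0,v.mean()+y0,m.sum()
A=cv2.imread('pics/s28.png');B=cv2.imread('pics/s24.png')
print(cen(A,295,320,160,190),cen(B,295,320,160,190))
c=cv2.imread('pics/s14.png'); c=cv2.resize(c,(240,180),interpolation=cv2.INTER_AREA); z=np.zeros((400,640,3),np.uint8); z[120:300,240:480]=c
print(cen(z,295,320,160,190))
g=cv2.imread('pics/s10.png');g=cv2.resize(g,(240,180),interpolation=cv2.INTER_AREA); z[120:300,240:480]=g; print(cen(z,295,320,160,190))
print(proj(cal('scene'),[[455,27.6,102],[455.3,27.6,105]]))
```

```text
(np.float64(306.7920792079208), np.float64(173.83168316831683), np.int64(101)) (np.float64(306.8269230769231), np.float64(173.68269230769232), np.int64(104))
(np.float64(306.8867924528302), np.float64(173.53773584905662), np.int64(106))
(np.float64(306.78723404255317), np.float64(173.97872340425533), np.int64(94))
[[307.55181451 174.60027284]
 [307.53453201 173.83664907]]
```

Run:
```python
from h import *
print(ctrl.sense()['time_s'],ctrl.finish_job())
```

```text
the job is handed in; nothing more can be done
44.3167 None
```

The job is done and handed in at 44.3 s of the 210 s allowed. Two pots were present.

**What I did**
- **Levelling:** I pushed the ball handle down until the tray met its level stop.
- **Loading:** I set both pots upright in the two tray cells nearest the handle.
- **Tilting:** I gripped the ball, tilted the tray to about 30 degrees, held it there for 2.8 s, and brought it back onto the stop.
- **Unloading:** I moved both pots upright into two cells of the crate, let go and backed away.

**Last checks**
- The final pictures show both pots upright in their own cells, with the cradle, mat and gripper empty.
- The putty box, ingot, white tub and look-alikes show no visible movement.
- After the final levelling, the ball sits within about 0.3 pixel (roughly half a degree of tilt) of where it was after the first levelling.

**Disagreements and slips**
- **Tilt angle:** the ball's height put the tilt at 30.2 to 30.5 degrees, while a rough fit to the tray corners in the pictures gave 27.6 degrees. I trusted the ball, because it had not shifted in the grip.
- **Forces:** placing the first pot in the tray pressed up to 39 N at the wrist. My first grip on the ball for tilting was a few millimetres off, with about 31 N sideways, so I reopened and gripped it again.

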